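# Spin the inoculating turntable and brake it at its pointer

## Task

Run the inoculating turntable once before the first streak: with a fingertip, flick its index arm so that the wheel spins by itself, and let it run untouched for at least one full turn. Then, while it is still turning, brake it with a fingertip on the wheel so that it stands still with the tip of the index arm at the tip of the fixed pointer, and take the hand away. Do not grasp, lift or shove anything, do not touch the open agar plate that rides on the wheel, and leave the other things on the bench alone.

Things in the scene. Friction and masses are not known exactly. Their poses are not given: they have to be found in the camera images.
- turntable: Hand turntable, 3.4 kg, loose on its rubber foot. Origin on the wheel's upright axis at bench level, z up. Grey cast base, 156 mm across, narrowing to a 52 mm column under the wheel. A steel strip (16 mm wide, top 11 mm up) runs from it along the turntable's own -x to an upright post, 16 mm wide, 136 to 142 mm from the axis, that carries the pointer. Nothing else stands outside the wheel.
- wheel (a joint): Wheel angle, rad, counter-clockwise from above positive, counting on over whole turns. At 0 and multiples of 2 pi the index arm is at the pointer; it starts 1.0 to 5.28. Turns either way without end on a very free bearing: flicked to 2 or 3 rad/s it coasts several turns, losing 0.1 to 0.2 rad/s each second. Inertia about 0.004 kg m2: a fingertip at 5 N stops it almost at once. It stays where left.
- wheel_top (a point): Centre of the wheel's upper face, on the axis, 60 mm above the bench. The wheel is a level aluminium disc, 180 mm in diameter, 10 mm thick (50 to 60 mm up). The agar plate lies in its middle between three round posts, 10 mm high, that end 54.5 mm from the axis; the flat ring from 55 to 90 mm radius is free for a fingertip all the way round.
- index_tip (a point): Pointed tip of the index arm, half-way up its thickness (55 mm above the bench), 120 mm from the axis. The index arm is a flat bar, 14 mm wide and 10 mm thick, that juts out radially from the wheel's edge (90 mm from the axis) to this tip and turns with the wheel; its last 7 mm taper. The space below it is free, down to the bench.
- pointer_tip (a point): Tip of the fixed pointer on the turntable's bracket, 125 mm from the axis, 55 mm above the bench. The index arm passes it with a 5 mm gap.
- agar_plate: Open clear round plate with agar, 90 mm in diameter, 15 mm high, 40 g, lying loose in the middle of the wheel (60 to 75 mm above the bench). Origin at the centre of its underside. Not to be touched.
- dish_lid: Bystander: clear lid of the plate, upside down on the bench, 93 mm in diameter, 12 mm high. Origin at the centre of its underside.
- reagent_bottle: Bystander: bottle with screw cap, 56 mm in diameter, 105 mm high. Origin at the centre of its underside.
- spirit_lamp: Bystander: unlit steel spirit lamp with its cap, 72 mm in diameter, 62 mm high. Origin at the centre of its underside.
- slide_box: Bystander: small plastic box 82 x 62 mm, 44 mm high. Origin at the centre of its underside.
Things that resemble listed ones, but are neither listed nor needed, are in the scene too. What is shaped like the turntable but purple or turquoise is not meant.

How it is judged:
On the way, in this order (a step that is already met when the one before it is completed fails the run):
1. the wheel spins by itself, untouched, its index arm away from the pointer ((velocity of joint wheel above 0.5 rad/s or velocity of joint wheel below -0.5 rad/s) and contact force between each of the fingers, the arm and wheel below 0.05 N and horizontal distance between index_tip and pointer_tip above 0.05 m), for 0.05 s.
2. still untouched and spinning, the index arm passes the pointer ((velocity of joint wheel above 0.2 rad/s or velocity of joint wheel below -0.2 rad/s) and contact force between each of the fingers, the arm and wheel below 0.05 N and horizontal distance between index_tip and pointer_tip below 0.03 m).
3. still untouched and spinning, the index arm is on the side away from the pointer ((velocity of joint wheel above 0.2 rad/s or velocity of joint wheel below -0.2 rad/s) and contact force between each of the fingers, the arm and wheel below 0.05 N and horizontal distance between index_tip and pointer_tip above 0.2 m).
4. the index arm comes round again to within 75 degrees of the pointer with the wheel still turning ((velocity of joint wheel above 0.2 rad/s or velocity of joint wheel below -0.2 rad/s) and horizontal distance between index_tip and pointer_tip below 0.15 m).
5. a fingertip brakes the wheel: it touches it while it turns, or as it comes to rest near the pointer (contact force between the fingers and wheel above 0.1 N and (velocity of joint wheel above 0.1 rad/s or velocity of joint wheel below -0.1 rad/s or horizontal distance between index_tip and pointer_tip below 0.06 m)).
At the end, for the whole second after the job is handed in: The wheel is at rest (under 0.05 rad/s) with the tip of the index arm within 13 mm of the tip of the pointer, seen from above (about 5 degrees; 5 mm when exactly in line), the turntable stands within 20 mm of where it was, and the agar plate still lies flat between its posts (horizontal distance between index_tip and pointer_tip below 0.013 m and velocity of joint wheel between -0.05 and 0.05 rad/s and distance of turntable from where it was at the start of the episode below 0.02 m and height (world z) of wheel_top below 0.064 m and z of agar_plate in the frame of turntable between 0.056 and 0.064 m and horizontal distance between agar_plate and wheel_top below 0.005 m); the robot touches nothing.
It fails at once if the agar plate is touched by the robot (contact force between any of the fingers, the arm and agar_plate above 0.2 N).
It fails at once if the turntable or its wheel is lifted, tipped or shoved (distance of turntable from where it was at the start of the episode above 0.025 m or height (world z) of turntable above 0.006 m or angle between turntable's own z axis and vertical above 0.08 rad).
It fails at once if the agar plate is lifted or thrown off the wheel (z of agar_plate in the frame of turntable above 0.068 m or horizontal distance between agar_plate and wheel_top above 0.012 m).
It fails at once if another thing on the bench is moved (distance of any of dish_lid, reagent_bottle, spirit_lamp, slide_box from where it was at the start of the episode above 0.015 m).
It also fails if it takes over 51 s, if anything falls off the work surface, if the arm or the gripper's body presses on something with over 40 N, if the wrist force passes 120 N, or if a joint passes its speed limit or range.

## Robot

A 6-joint arm with a two-finger parallel gripper is mounted at the origin on the work surface. World frame = base frame: x ahead of the robot, y to its left, z up, the work surface at z = 0. Lengths are in m, angles in rad, forces in N, time in s.
With the tool pointing down it reaches from about 0.25 to 0.725 m from the base axis. Payload 4 kg.
Tool frame: the origin (TCP) lies at the very end of the fingers, on their centre line; the grasp point (between the pads) lies 19 mm behind it; x points along the fingers, y is the direction in which the jaws open and shut, and the axes are right-handed (so a half turn about x gives the same grasp; the last joint's range is limited). The gripper opens to 85 mm and grips with 20 to 120 N. Pads are 22 mm wide; open, the fingers measure 114 mm over their backs; the gripper's body (76 mm by 85 mm) begins 54 mm behind the grasp point. The pads swing forward as they close: fully open they stand 13 mm farther back than shut.
Start: joints at [-1.212, 0.241, 0.005, 1.335, 0, 1.571], TCP at [0.176, -0.468, 0.231] pointing down, gripper open.
Joint ranges: [-2.72, 2.72], [-1.05, 1.87], [-1.09, 1.28], [-1.99, 2.15], [-1.42, 1.44], [-3.14, 3.14]. Speed limits (rad/s): [2.79, 2.79, 3.14, 3.14, 3.14, 3.14].

## Interface

Orientations are given as a unit quaternion [x, y, z, w].
In Python, from workcell import get_obs, camera, job_done gives the robot as it stands. The module is installed in compiled form; this text tells all that it offers.
- The arm moves only by the tool arm_command, never from a script. Its argument "motion" is a list of rows, each an object of numbers: "x", "y", "z": the shift along the tool's x, y, z in m; "roll": the turn about the tool's x in rad; "fingers": the opening, from 0 (shut) to 1 (fully open). A call has 1 to 20 rows; each row shifts and turns the pose as measured when the row begins, along the tool's axes as they then stand; what a row does not reach is not made up. A row lasts 1/12 s, in which the tool goes at most 41.7 mm and 7.16 degrees, less where a joint would pass 70% of its speed; a pose out of reach is approached as far as the arm can. A call is refused whole if a number of a shift passes 0.0417 or a number of a turn 0.125, either way. A call with a gripper value outside its range is refused whole. The fingers move at their own pace and stop on an object; the grip force is fixed at half the most. Time passes only in rows, so rows that do not move let the fingers close. It gives the time, the measured TCP pose, the force and the opening at its end, in the units of the state.
- get_obs(): the state, without advancing time (a new reading comes with each control period).
- camera(name): name is "scene" or "top"; returns a dict with "frame" (420x560x3 uint8, red, green, blue), "intrinsics" (3x3 intrinsics, pixels), "rvec" (rotation vector, rad) and "tvec" (3), from world to camera coordinates, as OpenCV has them. Camera axes: x right, y down, z forward; pixel columns grow to the right and rows downward; lengths in m; the calibration is good to about 2 mm. A picture is of the moment at which its call begins. There is no depth.
- job_done(): hands the job in, once; it reports no verdict.
The state is a dict: "clock": time; "joint_pos": joint angles; "joint_vel": joint speeds; "tau": joint torques, N m; "eef_pos": TCP position; "tool_rot": TCP orientation; "ft_force": force on the tool from outside, world axes, zero at the start; "ft_torque": the same for the moment, N m; "grip_width": finger opening in m.
Only numpy, scipy, OpenCV 4.12 (cv2) and the standard library are available. Lean on these libraries where they do the work, as an engineer would, in place of code of your own. Each camera call takes 0.05 s, during which the arm holds its last target.

## Working session

There is one attempt and no reset: what is moved stays moved. The work goes in short steps, Python scripts to look and compute and a tool call to move; the robot and the scene stay as the last step left them, time stands still between calls to the robot, and variables do not carry over. Pictures are saved under pics/ and viewed, and the job is handed in when it is done.

Besides the shell and the picture viewer there is one more tool, called after "Emit:" by a JSON object that holds its "op" and its "data", one argument or row to a line. arm_command: Moves the arm, as the interface text tells. Its arguments: {"type":"object","properties":{"motion":{"type":"array","items":{"type":"object","properties":{"x":{"type":"number"},"y":{"type":"number"},"z":{"type":"number"},"roll":{"type":"number"},"fingers":{"type":"number"}}}}},"required":["motion"]}

```bash
mkdir -p pics
python3 - <<'E'
from workcell import get_obs,camera
import cv2,numpy as np
o=get_obs()
for k,v in o.items(): print(k,np.round(v,4))
for n in("scene","top"):
    c=camera(n); cv2.imwrite(f"pics/{n}0.png",c["frame"][:,:,::-1]); print(n,c["intrinsics"],c["rvec"],c["tvec"])
E
```

```text
clock 0.0
joint_pos [-1.212   0.2414  0.0037  1.3352 -0.      1.5708]
joint_vel [ 0.0001 -0.0013  0.0001 -0.0007 -0.0011  0.0002]
tau [-4.00000e-04 -3.72318e+01  2.52407e+01  1.68000e-02  1.00000e-04
  0.00000e+00]
eef_pos [ 0.1753 -0.4676  0.2304]
tool_rot [-0.6956 -0.1269  0.6959 -0.1254]
ft_force [-0.4926 -0.1254 -0.4051]
ft_torque [ 0.0099 -0.0102  0.0083]
grip_width 0.0856
scene [[450.52509909   0.         283.35977079]
 [  0.         450.52509909 213.84692835]
 [  0.           0.           1.        ]] [ 2.37521068  0.74099662 -0.27991327] [-0.42066349 -0.26435397  1.48928133]
top [[441.6842901    0.         282.1698859 ]
 [  0.         441.6842901  211.75234133]
 [  0.           0.           1.        ]] [ 2.12648159 -2.1870567   0.1715092 ] [-0.08291099  0.606328    1.17068249]
```

View pics/scene0.png

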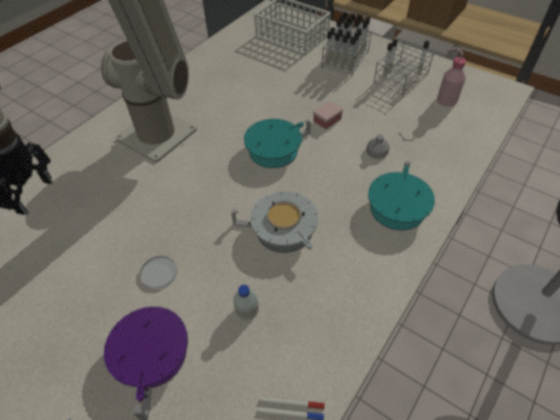

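View pics/top0.png

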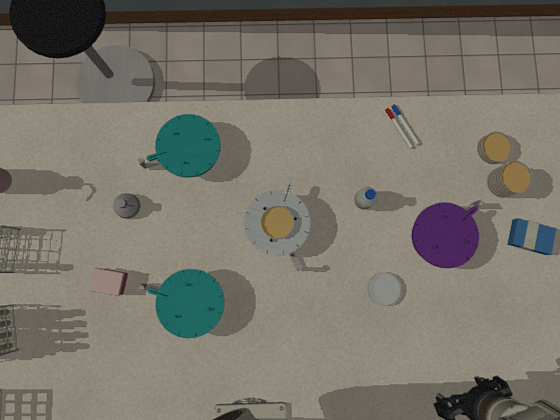

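```bash
cat > h.py <<'E'
import cv2,numpy as np
from workcell import get_obs,camera
def ray(c,uv,z):
    R=cv2.Rodrigues(np.array(c["rvec"],float))[0];t=np.array(c["tvec"],float).ravel()
    d=R.T@np.linalg.inv(c["intrinsics"])@np.array([uv[0],uv[1],1.]);o=-R.T@t
    return o+d*(z-o[2])/d[2]
def proj(c,P):
    return cv2.projectPoints(np.array([P],float),np.array(c["rvec"],float),np.array(c["tvec"],float),c["intrinsics"],None)[0].ravel()
E
python3 - <<'E'
import cv2
a=cv2.imread("pics/top0.png")[170:290,215:350];b=cv2.imread("pics/scene0.png")[175:275,220:340]
cv2.imwrite("pics/c1.png",cv2.resize(a,None,fx=5,fy=5,interpolation=cv2.INTER_NEAREST))
cv2.imwrite("pics/c2.png",cv2.resize(b,None,fx=5,fy=5,interpolation=cv2.INTER_NEAREST))
E
```

```text
(no output)
```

View pics/c1.png

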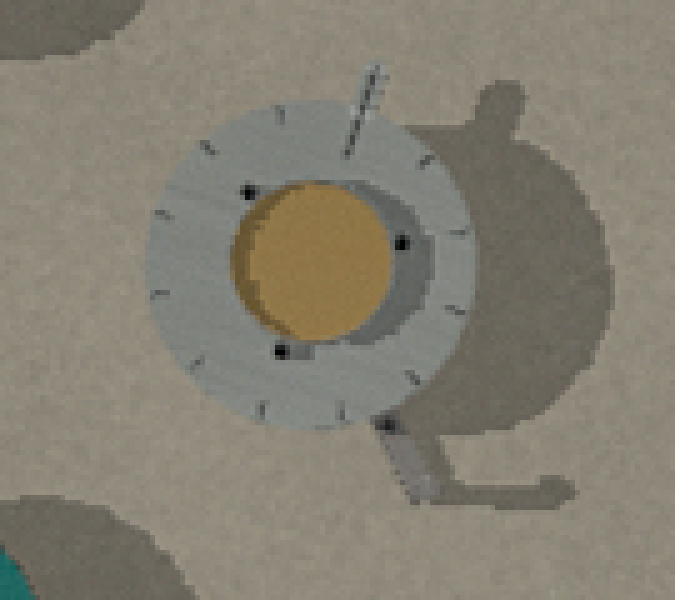

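View pics/c2.png

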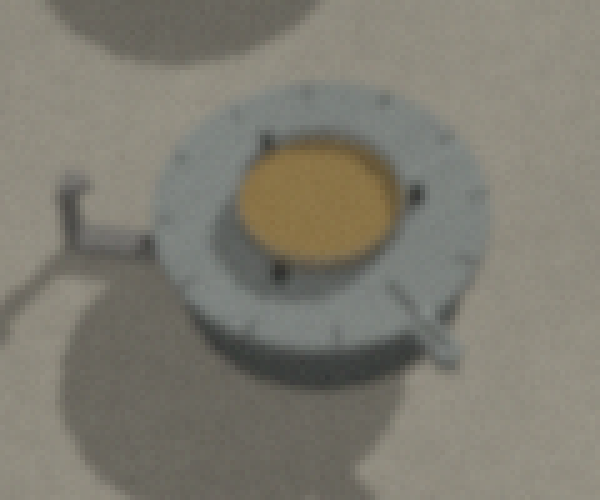

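Run:
```python
from h import *
c=camera("top");s=camera("scene")
def P(c,uv,z): return np.round(ray(c,uv,z),4)
# wheel outline in top view by points: left/right/top/bottom in crop
for n,uv in dict(ctr=(311,265),left=(145,265),right=(477,265),top=(311,99),bot=(311,431)).items():
    print(n,P(c,(215+uv[0]/5-.4,170+uv[1]/5-.4),.06))
print("tip",P(c,(215+377/5-.4,170+68/5-.4),.055))
for q in ((422,498),(425,485),(410,500)): print("post",P(c,(215+q[0]/5-.4,170+q[1]/5-.4),.055),P(c,(215+q[0]/5-.4,170+q[1]/5-.4),.011))
print("screw",P(c,(215+388/5-.4,170+425/5-.4),.011))
print("scene ctr",P(s,(220+323/5-.4,175+215/5-.4),.06),"tip",P(s,(220+455/5-.4,175+360/5-.4),.055),"ptip",P(s,(220+85/5-.4,175+183/5-.4),.055),"screw",P(s,(220+148/5-.4,175+245/5-.4),.011))
# segmentation fit of wheel
f=c["frame"].astype(int); m=((f[:,:,2]-f[:,:,0])>-3)&(f.sum(2)>300)
m[:, :235]=0;m[:,325:]=0;m[:180]=0;m[265:]=0
m=cv2.morphologyEx(m.astype('uint8'),cv2.MORPH_OPEN,np.ones((5,5)))
cs=max(cv2.findContours(m,0,1)[0],key=cv2.contourArea); h=cv2.convexHull(cs)
e=cv2.fitEllipse(h);print(e,P(c,e[0],.06))
o=-cv2.Rodrigues(c["rvec"])[0].T@c["tvec"];print(o)
for n,uv in dict(lamp=(126,205),bottle=(366,197),lid=(387,289),box=(109,282)).items(): print(n,P(c,uv,.02))
print(P(c,(190,303),.06),P(c,(188,146),.06),P(c,(446,235),.06))
```

```text
ctr [ 0.5722 -0.0842  0.06  ]
left [0.5747 0.0053 0.06  ]
right [ 0.5698 -0.1739  0.06  ]
top [ 0.6634 -0.0867  0.06  ]
bot [ 0.483  -0.0817  0.06  ]
tip [ 0.6808 -0.1235  0.055 ]
post [ 0.4458 -0.1401  0.055 ] [ 0.4462 -0.1425  0.011 ]
post [ 0.4526 -0.142   0.055 ] [ 0.4533 -0.1444  0.011 ]
post [ 0.4449 -0.1337  0.055 ] [ 0.4453 -0.1358  0.011 ]
screw [ 0.4871 -0.125   0.011 ]
scene ctr [ 0.579  -0.0885  0.06  ] tip [ 0.6845 -0.124   0.055 ] ptip [ 0.4587 -0.1392  0.055 ] screw [ 0.489  -0.1285  0.011 ]Traceback (most recent call last):
  File "<stdin>", line 15, in <module>
ValueError: max() iterable argument is empty
```

```bash
cat >> h.py <<'E'
from scipy.spatial.transform import Rotation as Ro
def st():
    o=get_obs();R=Ro.from_quat(o["tool_rot"]).as_matrix()
    print("t",round(float(o["clock"]),3),"p",np.round(o["eef_pos"],4),"xax",np.round(R[:,0],3),"yax",np.round(R[:,1],3),"zax",np.round(R[:,2],3),"F",np.round(o["ft_force"],1),"w",o["grip_width"],"j",np.round(o["joint_pos"],2))
    return o,R
E
python3 - <<'E'
from h import *
c=camera("top");s=camera("scene");st()
for k in (c,s): print(-cv2.Rodrigues(np.array(k["rvec"]))[0].T@np.array(k["tvec"]))
f=c["frame"].astype(int);print(f[205,255],f[200,275],f[240,350],f[228,305])
for n,uv in dict(lamp=(126,205),bottle=(364,198),lid=(387,289),box=(109,282)).items(): print(n,np.round(ray(c,uv,.04),3))
print([np.round(ray(c,u,.06),3) for u in ((190,303),(188,146),(446,235))])
for d in (np.radians(-154.7),):
  for C in ((.573,-.084),(.576,-.086)):
    P=[C[0]+.125*np.cos(d),C[1]+.125*np.sin(d),.055];print(proj(c,P),proj(s,P),proj(c,[*C,.06]),proj(s,[*C,.06]))
E
```

```text
t 0.3 p [ 0.1755 -0.468   0.231 ] xax [-0.     0.001 -1.   ] yax [ 0.351 -0.936 -0.001] zax [-0.936 -0.351  0.   ] F [-0.5 -0.1 -0.2] w 0.08531739702014476 j [-1.21  0.24  0.    1.34 -0.    1.57]
[ 0.43412021 -0.07538182  1.24533633]
[ 1.00825135 -0.68198476  0.99152695]
[126 132 127] [128 130 125] [140 133 121] [133 138 133]
lamp [0.635 0.328 0.04 ]
bottle [ 0.637 -0.328  0.04 ]
lid [ 0.386 -0.377  0.04 ]
box [0.427 0.369 0.04 ]
[array([0.366, 0.149, 0.06 ]), array([0.792, 0.155, 0.06 ]), array([ 0.526, -0.541,  0.06 ])]
[297.80410291 263.88809767] [237.3892132 210.9652215] [276.71786672 222.31931067] [283.31843181 215.50072239]
[298.51115578 262.74005027] [237.79917454 211.93543329] [277.42725618 221.19665981] [283.81649    216.49407808]
```

Run:
```python
from h import *
from scipy.optimize import least_squares
for n,(x0,x1,y0,y1) in dict(top=(235,325,160,270),scene=(240,330,180,262)).items():
    c=camera(n);f=c["frame"].astype(int)
    m=((f[:,:,0]-f[:,:,2])<4)&(f.sum(2)>255)
    k=np.zeros_like(m);k[y0:y1,x0:x1]=1;m&=k
    m=cv2.morphologyEx(m.astype('uint8'),cv2.MORPH_CLOSE,np.ones((5,5)))
    cv2.imwrite(f"pics/m_{n}.png",cv2.resize(m[150:280,200:350]*255,None,fx=4,fy=4))
    m=cv2.morphologyEx(m,cv2.MORPH_OPEN,np.ones((9,9)))
    cs=max(cv2.findContours(m,0,1)[0],key=cv2.contourArea)[:,0]
    W=np.array([ray(c,p,.06)[:2] for p in cs.astype(float)])
    r=least_squares(lambda q:np.hypot(W[:,0]-q[0],W[:,1]-q[1])-q[2],[.573,-.085,.09],loss='soft_l1',f_scale=.002)
    print(n,r.x,np.abs(r.fun).mean())
```

```text
top [ 0.57330845 -0.08415751  0.0869327 ] 0.000884388437847659
scene [ 0.57978636 -0.09098783  0.08351523] 0.01434878788347223
```

Emit:
{"op": "arm_command", "data": {
  "motion": [
    {"y": -0.0125,"z": -0.0385,"fingers": 0},
    {"y": -0.0125,"z": -0.0385,"fingers": 0},
    {"y": -0.0125,"z": -0.0385,"fingers": 0},
    {"y": -0.0125,"z": -0.0385,"fingers": 0},
    {"y": -0.0125,"z": -0.0385,"fingers": 0},
    {"y": -0.0125,"z": -0.0385,"fingers": 0},
    {"y": -0.0125,"z": -0.0385,"fingers": 0},
    {"y": -0.0125,"z": -0.0385,"fingers": 0},
    {"y": -0.0125,"z": -0.0385,"fingers": 0},
    {"y": -0.0125,"z": -0.0385,"fingers": 0},
    {"y": -0.0125,"z": -0.0385,"fingers": 0},
    {"y": -0.0125,"z": -0.0385,"fingers": 0}
  ]
}}

```text
schema error: expected keys x, y, z, roll, fingers
```

```bash
python3 -c "
from h import *
st()"
```

```text
t 0.4 p [ 0.1756 -0.4681  0.2312] xax [-0.  0. -1.] yax [ 0.351 -0.936 -0.   ] zax [-0.936 -0.351 -0.   ] F [-0.2 -0.4 -0.4] w 0.08537091827940622 j [-1.21  0.24  0.    1.34  0.    1.57]
```

Emit:
{"op": "arm_command", "data": {
  "motion": [
    {"x": 0,"y": -0.0125,"z": -0.0385,"roll": 0,"fingers": 0},
    {"x": 0,"y": -0.0125,"z": -0.0385,"roll": 0,"fingers": 0},
    {"x": 0,"y": -0.0125,"z": -0.0385,"roll": 0,"fingers": 0},
    {"x": 0,"y": -0.0125,"z": -0.0385,"roll": 0,"fingers": 0},
    {"x": 0,"y": -0.0125,"z": -0.0385,"roll": 0,"fingers": 0},
    {"x": 0,"y": -0.0125,"z": -0.0385,"roll": 0,"fingers": 0},
    {"x": 0,"y": -0.0125,"z": -0.0385,"roll": 0,"fingers": 0},
    {"x": 0,"y": -0.0125,"z": -0.0385,"roll": 0,"fingers": 0},
    {"x": 0,"y": -0.0125,"z": -0.0385,"roll": 0,"fingers": 0},
    {"x": 0,"y": -0.0125,"z": -0.0385,"roll": 0,"fingers": 0},
    {"x": 0,"y": -0.0125,"z": -0.0385,"roll": 0,"fingers": 0},
    {"x": 0,"y": -0.0125,"z": -0.0385,"roll": 0,"fingers": 0}
  ]
}}

```text
clock: 1.4
eef_pos: [0.5642, -0.1655, 0.2309]
tool_rot: [0.697, 0.117, -0.697, 0.121]
ft_force: [0.8, -1.9, 0.9]
grip_width: -0.0004
```

```bash
python3 -c "
from h import *
st()"
```

```text
t 1.4 p [ 0.5642 -0.1655  0.2309] xax [ 0.002 -0.006 -1.   ] yax [ 0.332 -0.943  0.006] zax [-0.943 -0.332  0.001] F [ 0.8 -1.9  0.9] w -0.0003902914499270682 j [-0.28  0.42  0.25  1.4  -0.01  2.52]
```

Emit:
{"op": "arm_command", "data": {
  "motion": [
    {"x": 0,"y": -0.0145,"z": -0.0375,"roll": 0,"fingers": 0},
    {"x": 0,"y": -0.0145,"z": -0.0375,"roll": 0,"fingers": 0},
    {"x": 0,"y": -0.0145,"z": -0.0375,"roll": 0,"fingers": 0},
    {"x": 0,"y": -0.0145,"z": -0.0375,"roll": 0,"fingers": 0},
    {"x": 0,"y": 0,"z": 0,"roll": -0.125,"fingers": 0},
    {"x": 0,"y": 0,"z": 0,"roll": -0.125,"fingers": 0},
    {"x": 0,"y": 0,"z": 0,"roll": -0.125,"fingers": 0},
    {"x": 0,"y": 0,"z": 0,"roll": -0.125,"fingers": 0},
    {"x": 0,"y": 0,"z": 0,"roll": -0.125,"fingers": 0},
    {"x": 0.02,"y": 0,"z": 0,"roll": -0.125,"fingers": 0},
    {"x": 0.03,"y": 0,"z": 0,"roll": -0.125,"fingers": 0},
    {"x": 0.03,"y": 0,"z": 0,"roll": -0.125,"fingers": 0},
    {"x": 0.02,"y": 0,"z": 0,"roll": -0.125,"fingers": 0},
    {"x": 0,"y": 0,"z": 0,"roll": 0,"fingers": 0}
  ]
}}

```text
clock: 2.57
eef_pos: [0.6988, -0.0441, 0.1181]
tool_rot: [-0.523, -0.474, 0.525, -0.476]
ft_force: [-0.5, 0.1, -0.8]
grip_width: 0.0003
```

```bash
python3 -c "
from h import *
st()
for n in ('top','scene'):
    c=camera(n);cv2.imwrite(f'pics/{n}1.png',c['frame'][:,:,::-1])
a=cv2.imread('pics/top1.png')[120:320,180:400];b=cv2.imread('pics/scene1.png')[130:290,200:400]
cv2.imwrite('pics/d.png',np.hstack([cv2.resize(a,(400,364)),cv2.resize(b,(400,364))]))
"
```

```text
t 2.567 p [ 0.6988 -0.0441  0.1181] xax [ 0.    -0.004 -1.   ] yax [ 0.995 -0.098  0.001] zax [-0.098 -0.995  0.004] F [-0.5  0.1 -0.8] w 0.00025795438278069366 j [-0.06  0.71  0.44  1.31 -0.    1.61]
```

View pics/d.png

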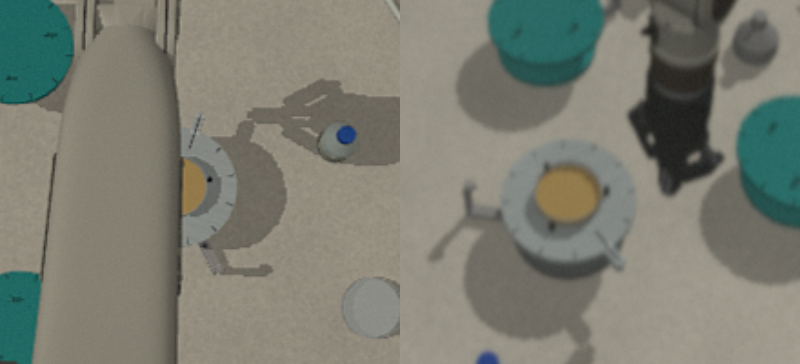

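Emit:
{"op": "arm_command", "data": {
  "motion": [
    {"x": 0.02,"y": -0.006,"z": 0.006,"roll": 0,"fingers": 0},
    {"x": 0.025,"y": -0.004,"z": 0.005,"roll": 0,"fingers": 0},
    {"x": 0.02,"y": 0,"z": 0,"roll": 0,"fingers": 0},
    {"x": 0.006,"y": 0,"z": 0,"roll": 0,"fingers": 0},
    {"x": 0,"y": 0,"z": 0,"roll": 0,"fingers": 0}
  ]
}}

```text
clock: 3.08
eef_pos: [0.6995, -0.0554, 0.0632]
tool_rot: [0.534, 0.461, -0.522, 0.478]
ft_force: [0.3, -0.5, 0.5]
grip_width: -0.0
```

```bash
python3 -c "
from h import *
o,R=st();print(R.T@(o['eef_pos']-np.array([.6824,-.0957,.04])))
c=camera('scene');cv2.imwrite('pics/s2.png',cv2.resize(c['frame'][130:290,200:400,::-1],(800,600)))
"
```

```text
t 3.083 p [ 0.6995 -0.0554  0.0632] xax [ 0.029 -0.006 -1.   ] yax [ 0.993 -0.117  0.029] zax [-0.117 -0.993  0.003] F [ 0.3 -0.5  0.5] w -2.4676625044887927e-05 j [-0.08  0.72  0.33  1.15 -0.    1.61]
[-0.0229254   0.01291384 -0.04199823]
```

View pics/s2.png

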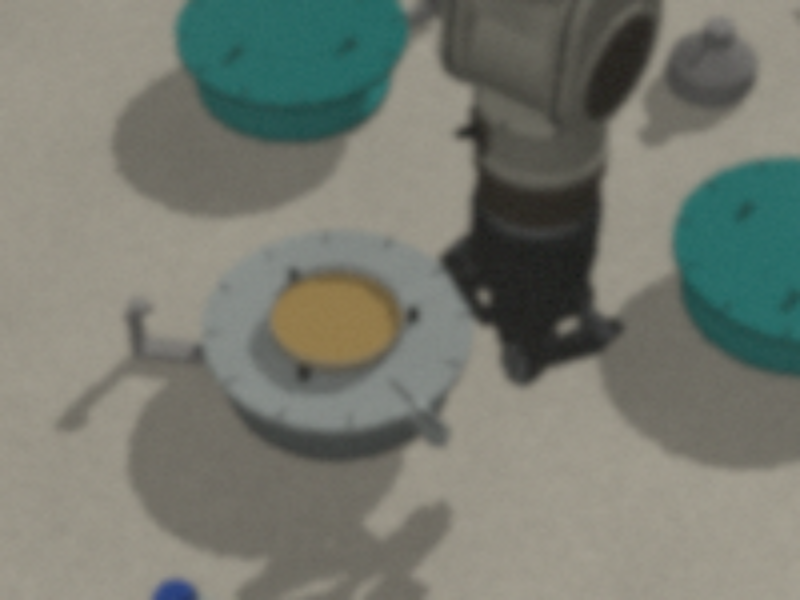

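Emit:
{"op": "arm_command", "data": {
  "motion": [
    {"x": 0.004,"y": -0.008,"z": 0,"roll": 0,"fingers": 0},
    {"x": 0.008,"y": -0.005,"z": 0,"roll": 0,"fingers": 0},
    {"x": 0.006,"y": 0,"z": 0,"roll": 0,"fingers": 0},
    {"x": 0,"y": 0,"z": 0,"roll": 0,"fingers": 0}
  ]
}}

```text
clock: 3.47
eef_pos: [0.6932, -0.0539, 0.0534]
tool_rot: [0.539, 0.457, -0.519, 0.481]
ft_force: [0.4, 0.5, -0.7]
grip_width: -0.0
```

```bash
python3 -c "
from h import *
o,R=st();print(R.T@(o['eef_pos']-np.array([.6824,-.0957,.04])))
"
```

```text
t 3.467 p [ 0.6932 -0.0539  0.0534] xax [ 0.044 -0.007 -0.999] yax [ 0.992 -0.119  0.044] zax [-0.119 -0.993  0.002] F [ 0.4  0.5 -0.7] w -4.29307188386431e-05 j [-0.08  0.7   0.27  1.09 -0.    1.61]
[-0.01318633  0.00636703 -0.04277519]
```

Emit:
{"op": "arm_command", "data": {
  "motion": [
    {"x": 0.006,"y": -0.004,"z": 0,"roll": 0,"fingers": 0},
    {"x": 0.004,"y": -0.002,"z": 0,"roll": 0,"fingers": 0},
    {"x": 0,"y": 0,"z": 0,"roll": 0,"fingers": 0}
  ]
}}

```text
clock: 3.72
eef_pos: [0.6892, -0.0531, 0.0443]
tool_rot: [0.54, 0.456, -0.518, 0.482]
ft_force: [-0.8, -0.0, 0.2]
grip_width: 0.0001
```

```bash
python3 -c "
from h import *
o,R=st();print(R.T@(o['eef_pos']-np.array([.6824,-.0957,.04])))
"
```

```text
t 3.717 p [ 0.6892 -0.0531  0.0443] xax [ 0.048 -0.007 -0.999] yax [ 0.992 -0.119  0.048] zax [-0.119 -0.993  0.002] F [-0.8 -0.   0.2] w 0.00011895081800088538 j [-0.08  0.7   0.24  1.06 -0.    1.61]
[-0.00426741  0.00188974 -0.04308904]
```

Emit:
{"op": "arm_command", "data": {
  "motion": [
    {"x": 0,"y": 0,"z": 0.012,"roll": 0,"fingers": 0},
    {"x": 0,"y": 0,"z": 0.02,"roll": 0,"fingers": 0},
    {"x": 0,"y": 0,"z": 0.02,"roll": 0,"fingers": 0},
    {"x": 0,"y": 0,"z": 0.02,"roll": 0,"fingers": 0},
    {"x": -0.005,"y": 0,"z": -0.008,"roll": 0,"fingers": 0},
    {"x": -0.03,"y": 0.005,"z": -0.01,"roll": 0,"fingers": 0},
    {"x": -0.03,"y": 0,"z": 0,"roll": 0,"fingers": 0}
  ]
}}

```text
clock: 4.3
eef_pos: [0.6783, -0.1132, 0.1016]
tool_rot: [0.536, 0.46, -0.523, 0.478]
ft_force: [0.7, -1.0, 1.2]
grip_width: 0.0
```

```bash
python3 -c "
from h import *
o,R=st()
I=[]
for i in range(4):
    c=camera('scene');print(round(float(get_obs()['clock']),3));I.append(c['frame'][150:280,210:350,::-1])
cv2.imwrite('pics/f3.png',cv2.resize(np.vstack([np.hstack(I[:2]),np.hstack(I[2:])]),(646,600)))
"
```

```text
t 4.3 p [ 0.6783 -0.1132  0.1016] xax [ 0.03  -0.006 -1.   ] yax [ 0.992 -0.121  0.031] zax [-0.121 -0.993  0.003] F [ 0.7 -1.   1.2] w 9.261950542734376e-06 j [-0.16  0.66  0.32  1.2  -0.    1.53]
4.35
4.4
4.45
4.5
```

View pics/f3.png

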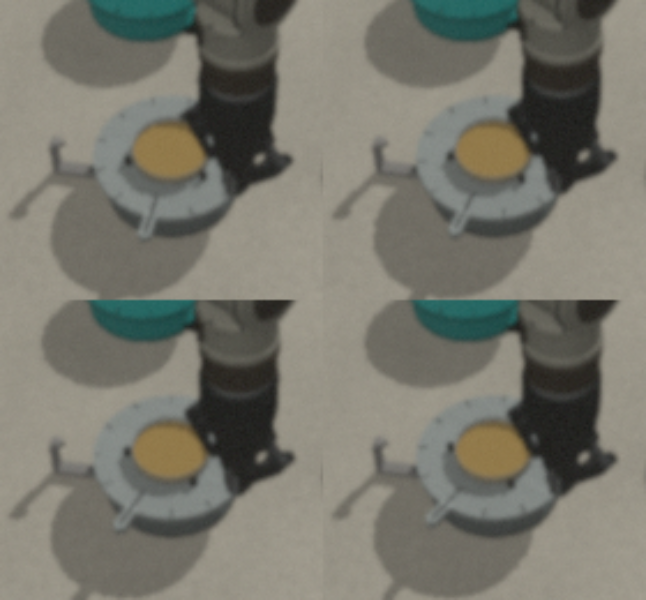

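```bash
cat >> h.py <<'E'
C=np.array([.5735,-.0845])
def score(c,img=None,off=(0,0)):
    f=(c["frame"] if img is None else img).astype(np.float32)
    f=cv2.GaussianBlur(f,(0,0),0.7)
    A=np.radians(np.arange(0,360,1.));r=np.arange(.098,.1161,.003)
    P=np.stack([C[0]+off[0]+np.outer(np.cos(A),r),C[1]+off[1]+np.outer(np.sin(A),r),np.full((360,len(r)),.059)],-1).reshape(-1,3)
    uv=cv2.projectPoints(P,np.array(c["rvec"],float),np.array(c["tvec"],float),c["intrinsics"],None)[0].reshape(360,len(r),2).astype(np.float32)
    S=cv2.remap(f,uv[...,0],uv[...,1],cv2.INTER_LINEAR)
    return (np.clip(S[...,2]-S[...,0]+12,0,12)*(S.sum(2)>270)).mean(1)
def ang(c,img=None):
    s=score(c,img);s=cv2.GaussianBlur(np.tile(s,3)[:,None],(0,0),sigmaX=1,sigmaY=3).ravel()[360:720]
    k=int(s.argmax());i=np.arange(-8,9);w=np.clip(s[(k+i)%360]-.4*s[k],0,None)
    return ((k+(w*i).sum()/w.sum())+180)%360-180, s[k]
E
python3 - <<'E'
from h import *
c=camera("scene");t=camera("top")
print(ang(c,cv2.imread("pics/scene0.png")[:,:,::-1]),ang(t,cv2.imread("pics/top0.png")[:,:,::-1]))
o,R=st()
print(ang(c),ang(t))
cv2.imwrite("pics/t4.png",t["frame"][120:320,180:400,::-1].repeat(3,0).repeat(3,1))
cv2.imwrite("pics/s4.png",c["frame"][120:320,180:400,::-1].repeat(3,0).repeat(3,1))
E
```

```text
(np.float64(-20.367977381774836), np.float32(9.762985)) (np.float64(-19.55879075843609), np.float32(6.5412374))
t 4.6 p [ 0.678  -0.1133  0.101 ] xax [ 0.031 -0.007 -0.999] yax [ 0.992 -0.121  0.032] zax [-0.121 -0.993  0.003] F [-0.2  0.3  0.1] w 0.00012878216115119848 j [-0.16  0.66  0.32  1.2  -0.    1.53]
(np.float64(-98.27192356096322), np.float32(10.296844)) (np.float64(-107.73433413105425), np.float32(3.3132894))
```

View pics/s4.png

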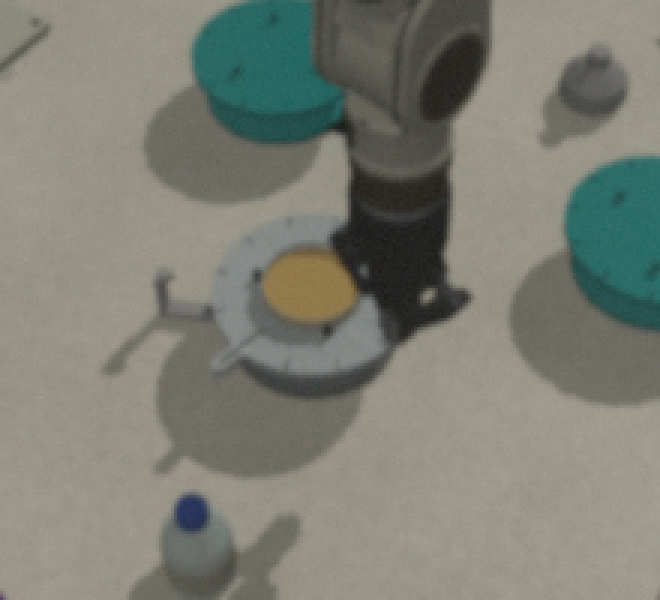

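Emit:
{"op": "arm_command", "data": {
  "motion": [
    {"x": -0.003,"y": -0.02,"z": -0.018,"roll": 0,"fingers": 0},
    {"x": -0.002,"y": -0.021,"z": -0.018,"roll": 0,"fingers": 0},
    {"x": 0,"y": -0.021,"z": -0.018,"roll": 0,"fingers": 0},
    {"x": 0,"y": -0.021,"z": -0.018,"roll": 0,"fingers": 0},
    {"x": 0,"y": -0.016,"z": -0.013,"roll": 0,"fingers": 0},
    {"x": 0,"y": 0,"z": 0,"roll": 0,"fingers": 0}
  ]
}}

```text
clock: 5.1
eef_pos: [0.58, -0.0155, 0.0913]
tool_rot: [0.532, 0.463, -0.528, 0.472]
ft_force: [0.1, -0.7, 0.0]
grip_width: -0.0002
```

```bash
cat >> h.py <<'E'
def pol(o):
    d=np.array(o["eef_pos"])[:2]-C;print("polar r",np.hypot(*d).round(4),"phi",np.degrees(np.arctan2(d[1],d[0])).round(1))
def shots(n):
    for i in range(n):
        t=float(get_obs()["clock"]);c=camera("scene");a=ang(c);print(round(t,3),np.round(a,2))
    return c
E
python3 -c "
from h import *
o,R=st();pol(o);c=shots(3)
cv2.imwrite('pics/s5.png',c['frame'][120:320,180:400,::-1].repeat(3,0).repeat(3,1))
"
```

```text
t 5.1 p [ 0.58   -0.0155  0.0913] xax [ 0.013 -0.006 -1.   ] yax [ 0.992 -0.125  0.014] zax [-0.125 -0.992  0.005] F [ 0.1 -0.7  0. ] w -0.00015434842979661516 j [-0.02  0.48 -0.02  1.05 -0.01  1.67]
polar r 0.0693 phi 84.6
5.1 [172.5    7.25]
5.15 [165.11   7.15]
5.2 [157.6    7.07]
```

View pics/s5.png

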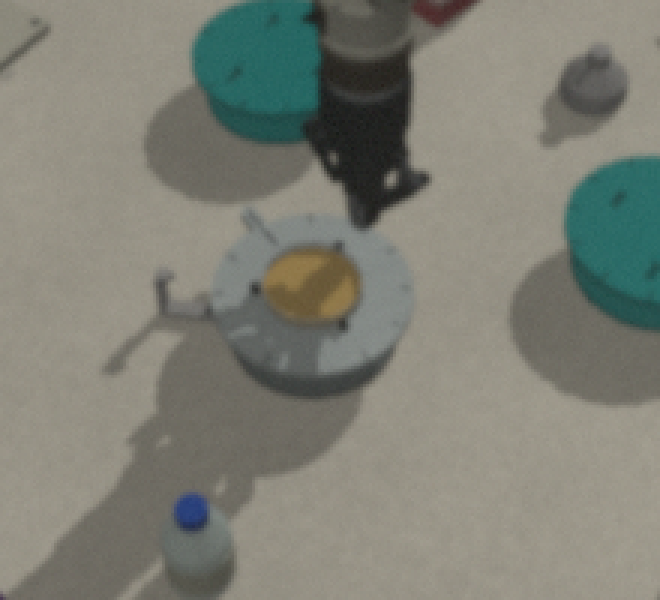

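Emit:
{"op": "arm_command", "data": {
  "motion": [
    {"x": 0.006,"y": 0,"z": -0.006,"roll": 0,"fingers": 0},
    {"x": 0.008,"y": 0,"z": -0.001,"roll": 0,"fingers": 0},
    {"x": 0.003,"y": 0,"z": 0,"roll": 0,"fingers": 0},
    {"x": 0,"y": 0,"z": 0,"roll": 0,"fingers": 0},
    {"x": 0,"y": 0,"z": 0,"roll": 0,"fingers": 0},
    {"x": 0,"y": 0,"z": 0,"roll": 0,"fingers": 0}
  ]
}}

```text
clock: 5.75
eef_pos: [0.5887, -0.0143, 0.0715]
tool_rot: [0.535, 0.459, -0.529, 0.472]
ft_force: [-1.0, -0.6, -0.5]
grip_width: 0.0
```

```bash
python3 -c "
from h import *
o,R=st();pol(o);c=shots(2)
"
```

```text
t 5.75 p [ 0.5887 -0.0143  0.0715] xax [ 0.019 -0.009 -1.   ] yax [ 0.991 -0.133  0.02 ] zax [-0.133 -0.991  0.006] F [-1.  -0.6 -0.5] w 3.9664157101076246e-05 j [-0.02  0.51 -0.03  1.01 -0.01  1.68]
polar r 0.0718 phi 77.8
5.75 [75.84  5.24]
5.8 [71.01  8.41]
```

Emit:
{"op": "arm_command", "data": {
  "motion": [
    {"x": 0,"y": 0,"z": -0.004,"roll": 0,"fingers": 0},
    {"x": 0.002,"y": 0,"z": 0,"roll": 0,"fingers": 0},
    {"x": 0,"y": 0,"z": 0,"roll": 0,"fingers": 0},
    {"x": 0,"y": 0,"z": 0,"roll": 0,"fingers": 0},
    {"x": 0,"y": 0,"z": 0,"roll": 0,"fingers": 0},
    {"x": 0,"y": 0,"z": 0,"roll": 0,"fingers": 0},
    {"x": 0,"y": 0,"z": 0,"roll": 0,"fingers": 0},
    {"x": 0,"y": 0,"z": 0,"roll": 0,"fingers": 0},
    {"x": 0,"y": 0,"z": 0,"roll": 0,"fingers": 0},
    {"x": 0,"y": 0,"z": 0,"roll": 0,"fingers": 0},
    {"x": 0,"y": 0,"z": 0,"roll": 0,"fingers": 0},
    {"x": 0,"y": 0,"z": 0,"roll": 0,"fingers": 0},
    {"x": 0,"y": 0,"z": 0,"roll": 0,"fingers": 0},
    {"x": 0,"y": 0,"z": 0,"roll": 0,"fingers": 0},
    {"x": 0,"y": 0,"z": 0,"roll": 0,"fingers": 0},
    {"x": 0,"y": 0,"z": 0,"roll": 0,"fingers": 0},
    {"x": 0,"y": 0,"z": 0,"roll": 0,"fingers": 0},
    {"x": 0,"y": 0,"z": 0,"roll": 0,"fingers": 0},
    {"x": 0,"y": 0,"z": 0,"roll": 0,"fingers": 0},
    {"x": 0,"y": 0,"z": 0,"roll": 0,"fingers": 0}
  ]
}}

```text
clock: 7.52
eef_pos: [0.5902, -0.01, 0.0711]
tool_rot: [0.536, 0.458, -0.528, 0.473]
ft_force: [0.4, 0.7, 0.3]
grip_width: 0.0005
```

```bash
python3 -c "
from h import *
o,R=st();pol(o);c=shots(2)
"
```

```text
t 7.517 p [ 0.5902 -0.01    0.0711] xax [ 0.022 -0.009 -1.   ] yax [ 0.991 -0.133  0.023] zax [-0.133 -0.991  0.006] F [0.4 0.7 0.3] w 0.0004738542822368774 j [-0.01  0.51 -0.03  1.01 -0.01  1.69]
polar r 0.0763 phi 77.4
7.517 [-149.67    8.37]
7.567 [-156.      8.26]
```

Emit:
{"op": "arm_command", "data": {
  "motion": [
    {"x": 0.003,"y": 0,"z": 0,"roll": 0,"fingers": 0},
    {"x": 0.001,"y": 0,"z": 0,"roll": 0,"fingers": 0},
    {"x": 0,"y": 0,"z": 0,"roll": 0,"fingers": 0},
    {"x": 0,"y": 0,"z": 0,"roll": 0,"fingers": 0},
    {"x": 0,"y": 0,"z": 0,"roll": 0,"fingers": 0},
    {"x": 0,"y": 0,"z": 0,"roll": 0,"fingers": 0}
  ]
}}

```text
clock: 8.12
eef_pos: [0.5902, -0.01, 0.0664]
tool_rot: [0.536, 0.458, -0.528, 0.473]
ft_force: [-0.8, -0.5, -0.6]
grip_width: 0.0
```

```bash
python3 -c "
from h import *
o,R=st();pol(o);c=shots(1)
"
```

```text
t 8.117 p [ 0.5902 -0.01    0.0664] xax [ 0.022 -0.009 -1.   ] yax [ 0.991 -0.133  0.023] zax [-0.133 -0.991  0.006] F [-0.8 -0.5 -0.6] w 1.6730157639762216e-06 j [-0.01  0.52 -0.03  1.   -0.01  1.69]
polar r 0.0763 phi 77.4
8.117 [135.46   6.8 ]
```

Emit:
{"op": "arm_command", "data": {
  "motion": [
    {"x": 0,"y": 0,"z": 0,"roll": 0,"fingers": 0},
    {"x": 0,"y": 0,"z": 0,"roll": 0,"fingers": 0},
    {"x": 0,"y": 0,"z": 0,"roll": 0,"fingers": 0},
    {"x": 0,"y": 0,"z": 0,"roll": 0,"fingers": 0},
    {"x": 0,"y": 0,"z": 0,"roll": 0,"fingers": 0},
    {"x": 0,"y": 0,"z": 0,"roll": 0,"fingers": 0},
    {"x": 0,"y": 0,"z": 0,"roll": 0,"fingers": 0},
    {"x": 0,"y": 0,"z": 0,"roll": 0,"fingers": 0},
    {"x": 0,"y": 0,"z": 0,"roll": 0,"fingers": 0},
    {"x": 0,"y": 0,"z": 0,"roll": 0,"fingers": 0},
    {"x": 0,"y": 0,"z": 0,"roll": 0,"fingers": 0},
    {"x": 0,"y": 0,"z": 0,"roll": 0,"fingers": 0}
  ]
}}

```text
clock: 9.17
eef_pos: [0.5904, -0.01, 0.0667]
tool_rot: [0.536, 0.458, -0.528, 0.473]
ft_force: [0.0, 0.2, 0.7]
grip_width: -0.0003
```

```bash
python3 -c "
from h import *
c=shots(1)
"
```

```text
9.167 [14.27  9.74]
```

Emit:
{"op": "arm_command", "data": {
  "motion": [
    {"x": 0,"y": 0,"z": 0,"roll": 0,"fingers": 0},
    {"x": 0,"y": 0,"z": 0,"roll": 0,"fingers": 0},
    {"x": 0,"y": 0,"z": 0,"roll": 0,"fingers": 0},
    {"x": 0,"y": 0,"z": 0,"roll": 0,"fingers": 0},
    {"x": 0,"y": 0,"z": 0,"roll": 0,"fingers": 0},
    {"x": 0,"y": 0,"z": 0,"roll": 0,"fingers": 0},
    {"x": 0,"y": 0,"z": 0,"roll": 0,"fingers": 0},
    {"x": 0,"y": 0,"z": 0,"roll": 0,"fingers": 0}
  ]
}}

```text
clock: 9.88
eef_pos: [0.5904, -0.01, 0.0667]
tool_rot: [0.536, 0.458, -0.528, 0.473]
ft_force: [0.1, -0.4, -0.3]
grip_width: 0.0
```

```bash
python3 -c "
from h import *
c=shots(1)
"
```

```text
9.883 [-58.9    9.99]
```

```bash
python3 -c "
from h import *
T=[4.5,5.1,5.2,5.75,5.8,7.517,7.567,8.117,9.167,9.883];A=[98.3,187.5,202.4,284.2,289,509.7,516,584.5,705.7,778.9]
for k in (2,3):
    p=np.polyfit(np.array(T)-9,A,k);print(p,np.round(A-np.polyval(p,np.array(T)-9),1))
    for g in (874.7,1234.7):
        t=np.arange(9.5,20,.01);a=np.polyval(p,t-9);i=np.argmax(a>g);print(g,t[i],np.polyval(np.polyder(p),t[i]-9))
"
```

```text
[ -4.3970246  110.30655697 685.32094659] [-1.6 -0.7 -0.3  3.8  1.7 -2.4 -2.2  0.   2.1 -0.4]
874.7 10.859999999999971 93.94962545476798
1234.7 15.859999999999864 49.9793794509369
[ 2.37107076e-01 -3.15511841e+00  1.11239348e+02  6.84417240e+02] [-0.  -1.  -0.7  2.8  0.6 -2.  -1.8  0.9  2.8 -1.4]
874.7 10.789999999999973 102.22316876566933
1234.7 14.449999999999894 97.97657641939178
```

Emit:
{"op": "arm_command", "data": {
  "motion": [
    {"x": 0,"y": 0,"z": 0,"roll": 0,"fingers": 0},
    {"x": 0,"y": 0,"z": 0,"roll": 0,"fingers": 0},
    {"x": 0,"y": 0,"z": 0,"roll": 0,"fingers": 0},
    {"x": 0,"y": 0,"z": 0,"roll": 0,"fingers": 0},
    {"x": 0,"y": 0,"z": 0,"roll": 0,"fingers": 0},
    {"x": 0,"y": 0,"z": 0,"roll": 0,"fingers": 0},
    {"x": 0,"y": 0,"z": 0,"roll": 0,"fingers": 0},
    {"x": 0,"y": 0,"z": 0,"roll": 0,"fingers": 0},
    {"x": 0,"y": 0,"z": 0,"roll": 0,"fingers": 0},
    {"x": 0,"y": 0,"z": 0,"roll": 0,"fingers": 0}
  ]
}}

```text
clock: 10.77
eef_pos: [0.5904, -0.01, 0.0667]
tool_rot: [0.536, 0.458, -0.528, 0.473]
ft_force: [-0.2, -0.8, 0.8]
grip_width: -0.0
```

```bash
python3 -c "
from h import *
I=[]
for i in range(4):
    t=float(get_obs()['clock']);c=camera('scene');print(t,ang(c));I.append(c['frame'][150:280,210:350,::-1].repeat(3,0).repeat(3,1)[:300,:400])
cv2.imwrite('pics/f6.png',np.vstack([np.hstack(I[:2]),np.hstack(I[2:])]))
"
```

```text
10.7667 (np.float64(-143.0915478150606), np.float32(9.386473))
10.8167 (np.float64(-150.265367391234), np.float32(8.66081))
10.8667 (np.float64(-155.21097981818372), np.float32(8.378723))
10.9167 (np.float64(-160.070500404742), np.float32(8.142229))
```

View pics/f6.png

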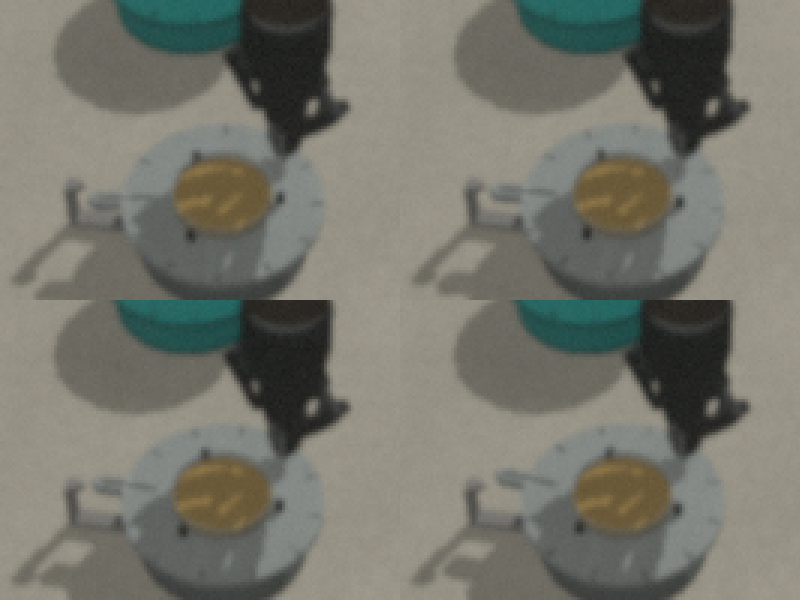

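Emit:
{"op": "arm_command", "data": {
  "motion": [
    {"x": 0.0015,"y": 0,"z": 0,"roll": 0,"fingers": 0},
    {"x": 0,"y": 0,"z": 0,"roll": 0,"fingers": 0},
    {"x": 0,"y": 0,"z": 0,"roll": 0,"fingers": 0},
    {"x": 0,"y": 0,"z": 0,"roll": 0,"fingers": 0},
    {"x": 0,"y": 0,"z": 0,"roll": 0,"fingers": 0},
    {"x": 0,"y": 0,"z": 0,"roll": 0,"fingers": 0},
    {"x": 0,"y": 0,"z": 0,"roll": 0,"fingers": 0},
    {"x": 0,"y": 0,"z": 0,"roll": 0,"fingers": 0},
    {"x": 0,"y": 0,"z": 0,"roll": 0,"fingers": 0},
    {"x": 0,"y": 0,"z": 0,"roll": 0,"fingers": 0},
    {"x": 0,"y": 0,"z": 0,"roll": 0,"fingers": 0},
    {"x": 0,"y": 0,"z": 0,"roll": 0,"fingers": 0},
    {"x": 0,"y": 0,"z": 0,"roll": 0,"fingers": 0},
    {"x": 0,"y": 0,"z": 0,"roll": 0,"fingers": 0},
    {"x": 0,"y": 0,"z": 0,"roll": 0,"fingers": 0},
    {"x": 0,"y": 0,"z": 0,"roll": 0,"fingers": 0},
    {"x": 0,"y": 0,"z": 0,"roll": 0,"fingers": 0},
    {"x": 0,"y": 0,"z": 0,"roll": 0,"fingers": 0}
  ]
}}

```text
clock: 12.47
eef_pos: [0.5904, -0.01, 0.0651]
tool_rot: [0.536, 0.458, -0.528, 0.473]
ft_force: [0.8, 0.2, -0.5]
grip_width: 0.0001
```

```bash
python3 -c "
from h import *
st();c=shots(2)
"
```

```text
t 12.467 p [ 0.5904 -0.01    0.0651] xax [ 0.022 -0.009 -1.   ] yax [ 0.991 -0.133  0.023] zax [-0.133 -0.991  0.006] F [ 0.8  0.2 -0.5] w 0.00010159774573041138 j [-0.01  0.52 -0.04  0.99 -0.01  1.69]
12.467 [58.76  8.35]
12.517 [54.54  8.61]
```

Emit:
{"op": "arm_command", "data": {
  "motion": [
    {"x": 0,"y": 0,"z": 0,"roll": 0,"fingers": 0},
    {"x": 0,"y": 0,"z": 0,"roll": 0,"fingers": 0},
    {"x": 0,"y": 0,"z": 0,"roll": 0,"fingers": 0},
    {"x": 0,"y": 0,"z": 0,"roll": 0,"fingers": 0},
    {"x": 0,"y": 0,"z": 0,"roll": 0,"fingers": 0},
    {"x": 0,"y": 0,"z": 0,"roll": 0,"fingers": 0},
    {"x": 0,"y": 0,"z": 0,"roll": 0,"fingers": 0},
    {"x": 0,"y": 0,"z": 0,"roll": 0,"fingers": 0},
    {"x": 0,"y": 0,"z": 0,"roll": 0,"fingers": 0},
    {"x": 0,"y": 0,"z": 0,"roll": 0,"fingers": 0},
    {"x": 0,"y": 0,"z": 0,"roll": 0,"fingers": 0},
    {"x": 0,"y": 0,"z": 0,"roll": 0,"fingers": 0},
    {"x": 0,"y": 0,"z": 0,"roll": 0,"fingers": 0},
    {"x": 0,"y": 0,"z": 0,"roll": 0,"fingers": 0},
    {"x": 0,"y": 0,"z": 0,"roll": 0,"fingers": 0},
    {"x": 0,"y": 0,"z": 0,"roll": 0,"fingers": 0},
    {"x": 0,"y": 0,"z": 0,"roll": 0,"fingers": 0},
    {"x": 0,"y": 0,"z": 0,"roll": 0,"fingers": 0},
    {"x": 0,"y": 0,"z": 0,"roll": 0,"fingers": 0}
  ]
}}

```text
clock: 14.15
eef_pos: [0.5904, -0.01, 0.065]
tool_rot: [0.536, 0.458, -0.528, 0.473]
ft_force: [-0.2, -0.5, -0.2]
grip_width: 0.0001
```

```bash
python3 -c "
from h import *
c=shots(2)
"
```

```text
14.15 [-132.08    5.41]
14.2 [-132.02    5.39]
```

```bash
python3 -c "
from h import *
c=camera('scene');print(get_obs()['clock'],ang(c));s=score(c);print(np.round(s[180:360:4],1))
cv2.imwrite('pics/s7.png',c['frame'][130:290,200:400,::-1].repeat(4,0).repeat(4,1)[:600])
"
```

```text
14.3 (np.float64(-132.22942458581065), np.float32(5.2375283))
[0.  0.  0.  0.  0.  0.  0.  0.  0.  0.  0.  4.4 6.6 2.9 0.6 0.  0.  0.2
 0.  0.  0.2 0.1 0.3 0.1 0.1 0.6 1.9 0.  0.  0.4 0.  0.  0.  0.  0.  0.3
 0.1 0.2 0.3 0.6 0.8 0.8 0.9 0.  0. ]
```

View pics/s7.png

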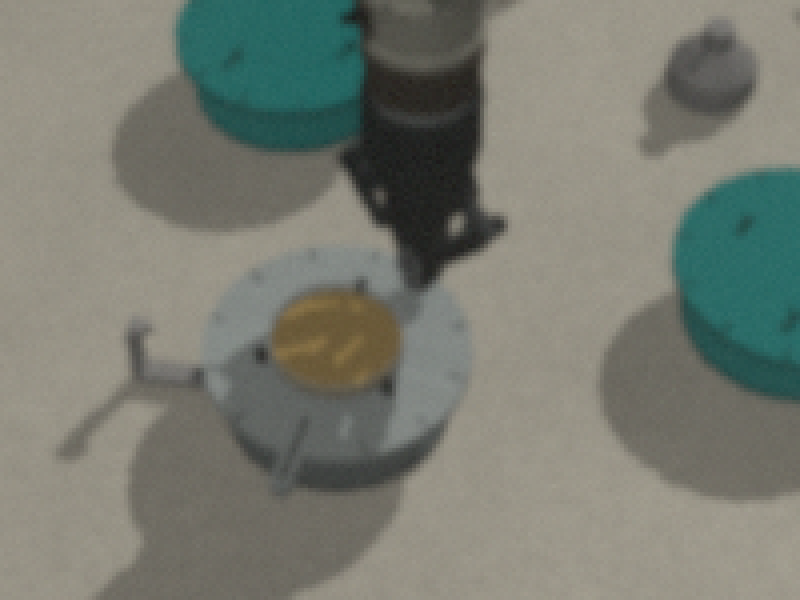

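```bash
sed -i 's/S.sum(2)>270/S.sum(2)>TH/; s/^C=np/TH=270\nC=np/' h.py
cat >> h.py <<'E'
def ang2(c,a0,w=25):
    s=score(c);s=cv2.GaussianBlur(np.tile(s,3)[:,None],(0,0),sigmaX=1,sigmaY=3).ravel()[360:720]
    d=np.abs((np.arange(360)-a0+180)%360-180);s=s*(d<w)
    k=int(s.argmax());i=np.arange(-8,9);w=np.clip(s[(k+i)%360]-.4*s[k],0,None)
    return ((k+(w*i).sum()/w.sum())+180)%360-180, s[k]
E
python3 -c "
import h;from h import *
h.TH=210
p=ray(h.camera('scene'),(269.6,252.5),.055)[:2]-C;print(get_obs()['clock'],np.degrees(np.arctan2(p[1],p[0])),np.hypot(*p))
c=camera('scene');print(get_obs()['clock'],ang2(c,-83))
cv2.imwrite('pics/s8.png',c['frame'][130:290,200:400,::-1].repeat(4,0).repeat(4,1)[:600])
"
```

```text
14.35 -72.01884097009277 0.1177980219564908
14.4 (np.float64(-78.87948842734812), np.float32(10.45993))
```

Emit:
{"op": "arm_command", "data": {
  "motion": [
    {"x": 0,"y": 0,"z": 0,"roll": 0,"fingers": 0},
    {"x": 0,"y": 0,"z": 0,"roll": 0,"fingers": 0},
    {"x": 0,"y": 0,"z": 0,"roll": 0,"fingers": 0},
    {"x": 0,"y": 0,"z": 0,"roll": 0,"fingers": 0},
    {"x": 0,"y": 0,"z": 0,"roll": 0,"fingers": 0},
    {"x": 0,"y": 0,"z": 0,"roll": 0,"fingers": 0}
  ]
}}

```text
clock: 14.9
eef_pos: [0.5904, -0.01, 0.065]
tool_rot: [0.536, 0.458, -0.528, 0.473]
ft_force: [0.5, -0.2, 0.4]
grip_width: 0.0002
```

```bash
python3 -c "
import h;from h import *
h.TH=210
for a in (-112,-115):
  c=camera('scene');print('end',get_obs()['clock'],ang2(c,a,20))
cv2.imwrite('pics/s9.png',c['frame'][150:280,210:350,::-1].repeat(4,0).repeat(4,1))
"
```

```text
end 14.95 (np.float64(-113.92589926136327), np.float32(10.429268))
end 15.0 (np.float64(-117.53978075447844), np.float32(10.51037))
```

View pics/s9.png

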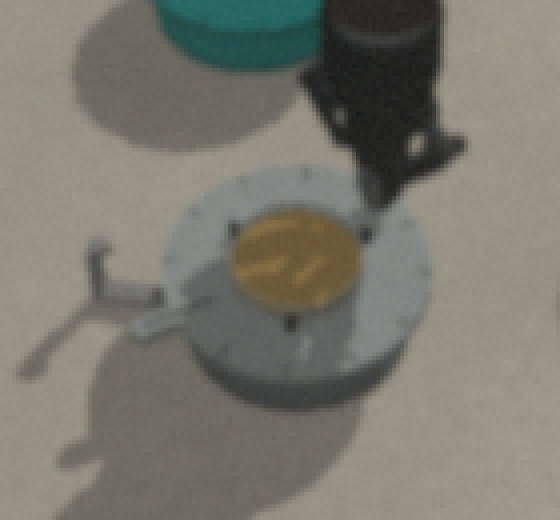

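Emit:
{"op": "arm_command", "data": {
  "motion": [
    {"x": 0,"y": 0,"z": 0,"roll": 0,"fingers": 0},
    {"x": 0,"y": 0,"z": 0,"roll": 0,"fingers": 0},
    {"x": 0,"y": 0,"z": 0,"roll": 0,"fingers": 0},
    {"x": 0,"y": 0,"z": 0,"roll": 0,"fingers": 0},
    {"x": 0,"y": 0,"z": 0,"roll": 0,"fingers": 0}
  ]
}}

```text
clock: 15.42
eef_pos: [0.5904, -0.01, 0.0651]
tool_rot: [0.536, 0.458, -0.528, 0.473]
ft_force: [0.3, 0.1, 0.3]
grip_width: 0.0001
```

```bash
python3 -c "
import h;from h import *
h.TH=240
c=camera('scene');print('end',get_obs()['clock'],ang2(c,-147,14))
cv2.imwrite('pics/s10.png',c['frame'][150:280,210:350,::-1].repeat(4,0).repeat(4,1))
"
```

```text
end 15.4667 (np.float64(-143.64595754135155), np.float32(9.325352))
```

View pics/s10.png

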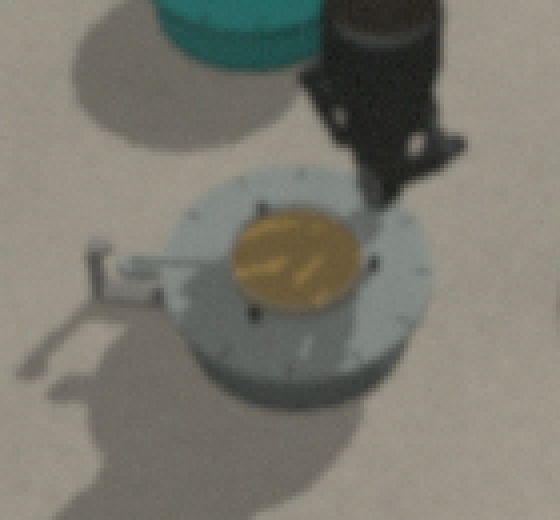

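Emit:
{"op": "arm_command", "data": {
  "motion": [
    {"x": 0.008,"y": 0,"z": 0,"roll": 0,"fingers": 0},
    {"x": 0.002,"y": 0,"z": 0,"roll": 0,"fingers": 0}
  ]
}}

```text
clock: 15.63
eef_pos: [0.5961, -0.0107, 0.0601]
tool_rot: [0.539, 0.455, -0.525, 0.476]
ft_force: [-1.3, -1.1, 11.9]
grip_width: 0.0003
```

```bash
python3 -c "
import h;from h import *
h.TH=240
st()
for i in range(2):
  c=camera('scene');print('end',get_obs()['clock'],ang2(c,-150,16))
cv2.imwrite('pics/s11.png',c['frame'][150:280,210:350,::-1].repeat(4,0).repeat(4,1))
c=camera('top');print(ang2(c,-150,16))
cv2.imwrite('pics/t11.png',c['frame'][170:290,215:350,::-1].repeat(5,0).repeat(5,1))
"
```

```text
t 15.633 p [ 0.5961 -0.0107  0.0601] xax [ 0.035 -0.01  -0.999] yax [ 0.99  -0.133  0.036] zax [-0.133 -0.991  0.005] F [-1.3 -1.1 11.9] w 0.00030916638509030707 j [-0.01  0.52 -0.04  0.97 -0.01  1.69]
end 15.6833 (np.float64(-156.1186453434729), np.float32(8.322019))
end 15.7333 (np.float64(-156.24314055816387), np.float32(8.052189))
(np.float64(-157.59734811364706), np.float32(7.7705126))
```

View pics/s11.png

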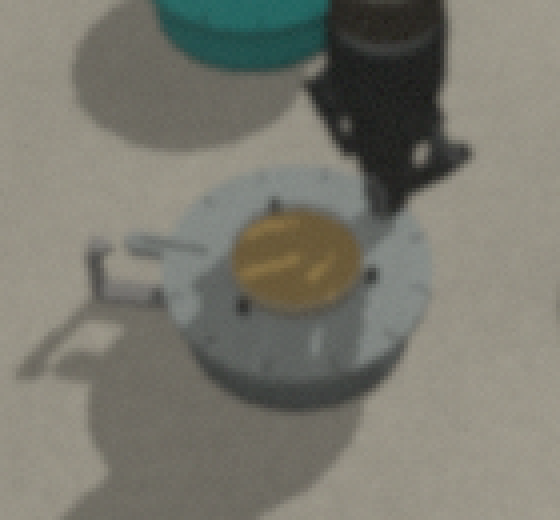

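View pics/t11.png

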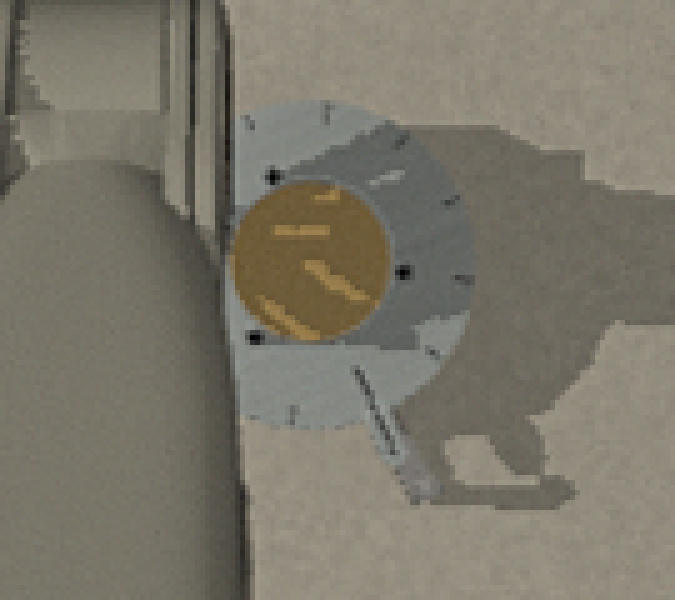

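Emit:
{"op": "arm_command", "data": {
  "motion": [
    {"x": -0.01,"y": 0,"z": 0,"roll": 0,"fingers": 0},
    {"x": -0.02,"y": 0,"z": 0,"roll": 0,"fingers": 0},
    {"x": -0.03,"y": 0,"z": 0,"roll": 0,"fingers": 0},
    {"x": -0.03,"y": 0,"z": -0.01,"roll": 0,"fingers": 0},
    {"x": -0.03,"y": 0,"z": -0.03,"roll": 0,"fingers": 0},
    {"x": -0.02,"y": 0,"z": -0.03,"roll": 0,"fingers": 0},
    {"x": 0,"y": 0,"z": -0.03,"roll": 0,"fingers": 0},
    {"x": 0,"y": 0,"z": -0.03,"roll": 0,"fingers": 0},
    {"x": 0,"y": 0,"z": -0.02,"roll": 0,"fingers": 0},
    {"x": 0,"y": 0,"z": 0,"roll": 0,"fingers": 0}
  ]
}}

```text
clock: 16.62
eef_pos: [0.6111, 0.1438, 0.2068]
tool_rot: [0.541, 0.454, -0.526, 0.473]
ft_force: [0.6, -0.3, -0.2]
grip_width: -0.0003
```

```bash
python3 -c "
import h;from h import *
h.TH=240
st()
for i in range(2):
  c=camera('scene');print('end',get_obs()['clock'],ang2(c,-150,16))
cv2.imwrite('pics/s12.png',c['frame'][150:280,210:350,::-1].repeat(4,0).repeat(4,1))
c=camera('top');print(ang2(c,-150,16))
cv2.imwrite('pics/t12.png',c['frame'][170:290,215:350,::-1].repeat(5,0).repeat(5,1))
"
```

```text
t 16.617 p [0.6111 0.1438 0.2068] xax [ 0.034 -0.007 -0.999] yax [ 0.99  -0.14   0.035] zax [-0.14  -0.99   0.002] F [ 0.6 -0.3 -0.2] w -0.0003084141284104383 j [ 0.24  0.48  0.29  1.35 -0.01  1.95]
end 16.6667 (np.float64(-139.6618784832349), np.float32(10.270836))
end 16.7167 (np.float64(-139.12614526944657), np.float32(10.446182))
(np.float64(-142.36735167078723), np.float32(7.237359))
```

View pics/s12.png

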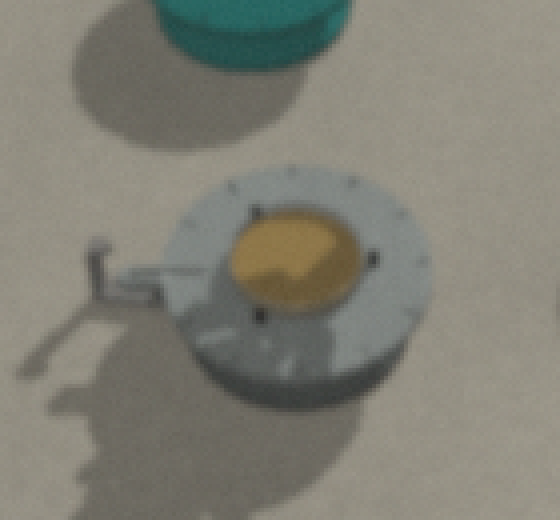

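View pics/t12.png

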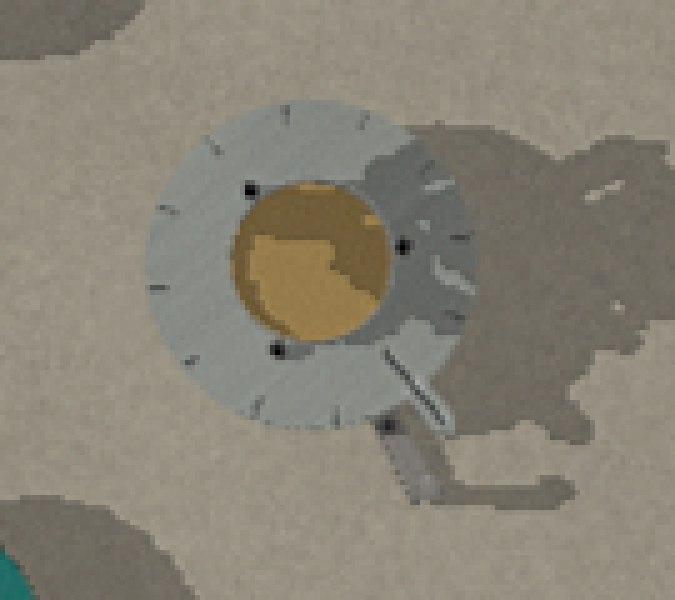

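```bash
python3 -c "
import h;from h import *
h.TH=240
for i in range(4):
  t=get_obs()['clock'];c=camera('top');print(t,ang2(c,-138,25))
"
```

```text
16.7667 (np.float64(-141.70703485923616), np.float32(7.0846763))
16.8167 (np.float64(-141.06142043140568), np.float32(7.6081567))
16.8667 (np.float64(-140.3505002560717), np.float32(7.4031863))
16.9167 (np.float64(-139.7844736082891), np.float32(7.0736895))
```

Emit:
{"op": "arm_command", "data": {
  "motion": [
    {"x": 0,"y": -0.002,"z": 0.03,"roll": 0,"fingers": 0},
    {"x": 0,"y": -0.002,"z": 0.037,"roll": 0,"fingers": 0},
    {"x": 0,"y": -0.002,"z": 0.037,"roll": 0,"fingers": 0},
    {"x": 0,"y": -0.002,"z": 0.037,"roll": 0,"fingers": 0},
    {"x": 0,"y": -0.002,"z": 0.037,"roll": 0,"fingers": 0},
    {"x": 0,"y": -0.002,"z": 0.037,"roll": 0,"fingers": 0},
    {"x": 0,"y": -0.002,"z": 0.037,"roll": 0,"fingers": 0},
    {"x": 0,"y": -0.002,"z": 0.037,"roll": 0,"fingers": 0},
    {"x": 0,"y": -0.002,"z": 0.025,"roll": 0,"fingers": 0},
    {"x": 0,"y": 0,"z": 0.01,"roll": 0.117,"fingers": 0},
    {"x": 0,"y": 0,"z": 0,"roll": 0.117,"fingers": 0},
    {"x": 0,"y": 0,"z": 0,"roll": 0.117,"fingers": 0},
    {"x": 0,"y": 0,"z": 0,"roll": 0.117,"fingers": 0},
    {"x": 0,"y": 0,"z": 0,"roll": 0.117,"fingers": 0},
    {"x": 0,"y": 0,"z": 0,"roll": 0.117,"fingers": 0},
    {"x": 0,"y": 0,"z": 0,"roll": 0.117,"fingers": 0},
    {"x": 0,"y": 0,"z": 0,"roll": 0,"fingers": 0}
  ]
}}

```text
clock: 18.38
eef_pos: [0.5312, -0.2124, 0.2053]
tool_rot: [0.69, 0.183, -0.672, 0.197]
ft_force: [-0.2, 0.2, -0.5]
grip_width: 0.0002
```

```bash
python3 -c "
import h;from h import *
h.TH=240
o,R=st();pol(o)
for n in ('top','scene'):
  c=camera(n);print(ang2(c,-125,25));cv2.imwrite('pics/%s13.png'%n,c['frame'][130:300,190:390,::-1].repeat(2,0).repeat(2,1))
cv2.imwrite('pics/b13.png',np.hstack([cv2.imread('pics/%s13.png'%n) for n in ('top','scene')]))
"
```

```text
t 18.383 p [ 0.5312 -0.2124  0.2053] xax [ 0.03  -0.012 -0.999] yax [ 0.517 -0.855  0.025] zax [-0.855 -0.518 -0.019] F [-0.2  0.2 -0.5] w 0.0002094929474862022 j [-0.38  0.37  0.12  1.28  0.    2.22]
polar r 0.1347 phi -108.3
(np.float64(-127.88552450640225), np.float32(7.5265923))
(np.float64(-126.69452930048624), np.float32(10.738348))
```

View pics/b13.png

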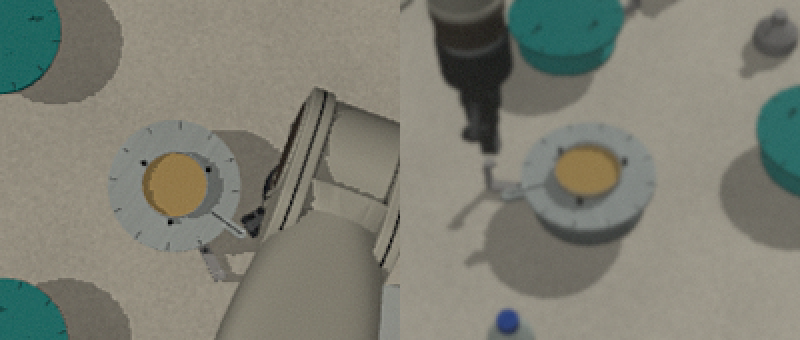

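Emit:
{"op": "arm_command", "data": {
  "motion": [
    {"x": 0.03,"y": 0,"z": 0,"roll": 0,"fingers": 0},
    {"x": 0.035,"y": 0,"z": 0,"roll": 0,"fingers": 0},
    {"x": 0.03,"y": 0,"z": 0,"roll": 0,"fingers": 0},
    {"x": 0.015,"y": 0,"z": 0,"roll": 0,"fingers": 0},
    {"x": 0,"y": 0,"z": 0,"roll": 0,"fingers": 0}
  ]
}}

```text
clock: 18.9
eef_pos: [0.537, -0.2163, 0.0954]
tool_rot: [0.691, 0.187, -0.668, 0.205]
ft_force: [-0.9, 0.5, -1.0]
grip_width: -0.0
```

```bash
cat >> h.py <<'E'
def yz():
    o,R=st();d=np.array(o["eef_pos"])[:2]-C;print("yc,zc",np.round([d@R[:2,1],d@R[:2,2]],4))
E
python3 -c "
from h import *
yz()"
```

```text
t 18.9 p [ 0.537  -0.2163  0.0954] xax [ 0.039 -0.015 -0.999] yax [ 0.531 -0.846  0.034] zax [-0.846 -0.532 -0.025] F [-0.9  0.5 -1. ] w -1.9030749332056012e-05 j [-0.38  0.45 -0.06  1.02  0.    2.2 ]
yc,zc [0.0921 0.1011]
```

Emit:
{"op": "arm_command", "data": {
  "motion": [
    {"x": 0.02,"y": 0,"z": 0.003,"roll": 0,"fingers": 0},
    {"x": 0.018,"y": 0,"z": 0.002,"roll": 0,"fingers": 0},
    {"x": 0.005,"y": 0,"z": 0,"roll": 0,"fingers": 0},
    {"x": 0,"y": 0,"z": 0,"roll": 0,"fingers": 0}
  ]
}}

```text
clock: 19.23
eef_pos: [0.5352, -0.2206, 0.0534]
tool_rot: [0.691, 0.188, -0.666, 0.207]
ft_force: [0.3, 0.8, -0.3]
grip_width: -0.0002
```

```bash
python3 -c "
from h import *
yz()
c=camera('scene');cv2.imwrite('pics/s14.png',c['frame'][130:280,190:370,::-1].repeat(4,0).repeat(4,1))
"
```

```text
t 19.233 p [ 0.5352 -0.2206  0.0534] xax [ 0.041 -0.016 -0.999] yax [ 0.537 -0.843  0.036] zax [-0.843 -0.538 -0.026] F [ 0.3  0.8 -0.3] w -0.00015020532919912113 j [-0.39  0.5  -0.11  0.92  0.    2.18]
yc,zc [0.0942 0.1055]
```

View pics/s14.png

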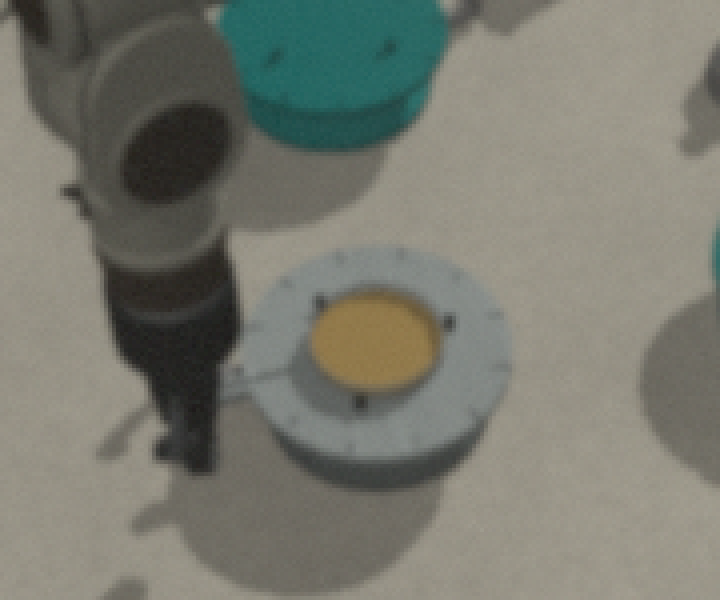

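Emit:
{"op": "arm_command", "data": {
  "motion": [
    {"x": 0.004,"y": -0.006,"z": 0,"roll": 0,"fingers": 0},
    {"x": 0.003,"y": -0.006,"z": 0,"roll": 0,"fingers": 0},
    {"x": 0,"y": -0.004,"z": 0,"roll": 0,"fingers": 0},
    {"x": 0,"y": 0,"z": 0,"roll": 0,"fingers": 0}
  ]
}}

```text
clock: 19.62
eef_pos: [0.5296, -0.2072, 0.0506]
tool_rot: [0.693, 0.187, -0.664, 0.21]
ft_force: [-0.3, 0.2, 0.4]
grip_width: 0.0005
```

```bash
python3 -c "
import h;from h import *
yz();h.TH=240
c=camera('scene');print(ang2(c,-126,20))
"
```

```text
t 19.617 p [ 0.5296 -0.2072  0.0506] xax [ 0.049 -0.019 -0.999] yax [ 0.538 -0.842  0.042] zax [-0.842 -0.539 -0.031] F [-0.3  0.2  0.4] w 0.00045289743244873867 j [-0.37  0.48 -0.15  0.89  0.    2.2 ]
yc,zc [0.0797 0.1031]
(np.float64(-123.3061797634769), np.float32(4.1824327))
```

Emit:
{"op": "arm_command", "data": {
  "motion": [
    {"x": 0.004,"y": -0.003,"z": 0,"roll": 0,"fingers": 0},
    {"x": 0,"y": -0.003,"z": 0,"roll": 0,"fingers": 0},
    {"x": 0,"y": -0.0015,"z": 0,"roll": 0,"fingers": 0},
    {"x": 0,"y": -0.0015,"z": 0,"roll": 0,"fingers": 0},
    {"x": 0,"y": -0.0015,"z": 0,"roll": 0,"fingers": 0},
    {"x": 0,"y": -0.0015,"z": 0,"roll": 0,"fingers": 0},
    {"x": 0,"y": -0.0015,"z": 0,"roll": 0,"fingers": 0},
    {"x": 0,"y": -0.0015,"z": 0,"roll": 0,"fingers": 0}
  ]
}}

```text
clock: 20.33
eef_pos: [0.5225, -0.1939, 0.0471]
tool_rot: [0.694, 0.186, -0.663, 0.211]
ft_force: [-0.2, 0.6, -0.0]
grip_width: -0.0001
```

```bash
python3 -c "
import h;from h import *
yz();h.TH=240
c=camera('scene');cv2.imwrite('pics/s15.png',c['frame'][180:280,210:330,::-1].repeat(6,0).repeat(6,1))
c=camera('top');cv2.imwrite('pics/t15.png',c['frame'][170:290,215:350,::-1].repeat(5,0).repeat(5,1))
"
```

```text
t 20.333 p [ 0.5225 -0.1939  0.0471] xax [ 0.052 -0.02  -0.998] yax [ 0.538 -0.842  0.045] zax [-0.841 -0.539 -0.033] F [-0.2  0.6 -0. ] w -0.0001271123180998947 j [-0.35  0.46 -0.19  0.86 -0.    2.22]
yc,zc [0.0647 0.102 ]
```

View pics/s15.png

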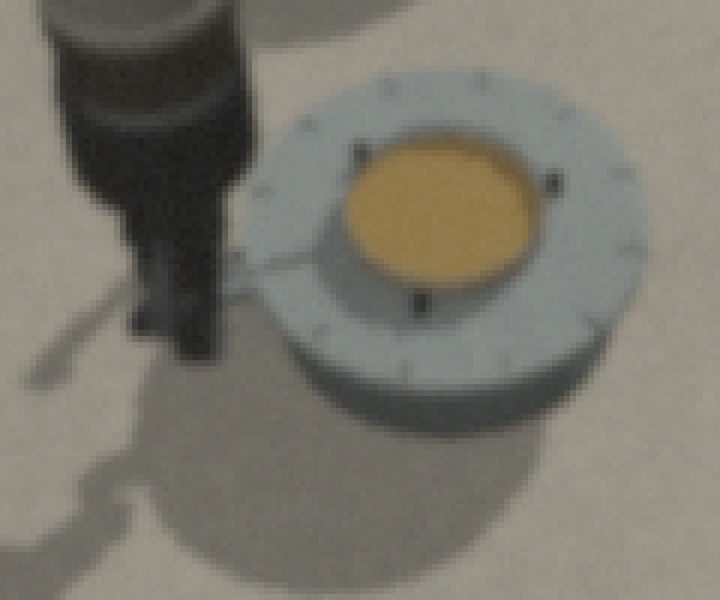

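View pics/t15.png

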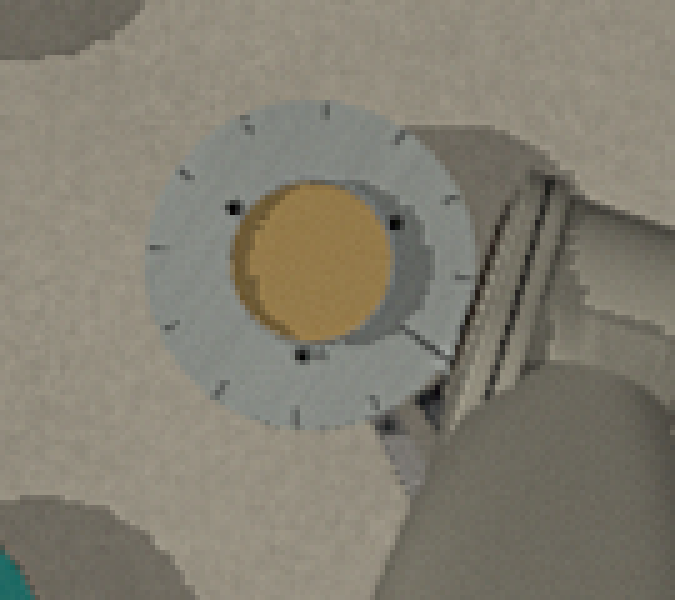

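```bash
cat >> h.py <<'E'
def dots(crop):
    g=crop.sum(2) if crop.ndim==3 else crop
    m=(g.astype(int)<150).astype(np.uint8);n,l,s,ce=cv2.connectedComponentsWithStats(m)
    out=[]
    for i in range(1,n):
        d=(ce[i]-np.array([62.2-.4+.4,53.0-.4+.4]));r=np.hypot(*d)
        if 14<r<24 and 2<=s[i,4]<30: out.append(np.degrees(np.arctan2(-d[0],-d[1])))  # world angle: x up,y left
    return sorted(np.round(out,1))
def top_dots():
    c=camera("top");return dots(c["frame"][170:290,215:350].astype(int)),c
E
python3 - <<'E'
from h import *
for n in ("t11","t12","t15"):
    im=cv2.imread(f"pics/{n}.png")[2::5,2::5].astype(int);print(n,dots(im))
print(dots(cv2.imread("pics/top0.png")[170:290,215:350].astype(int)))
E
```

```text
t11 [np.float64(-93.2), np.float64(23.8), np.float64(141.1)]
t12 [np.float64(-77.3), np.float64(39.3), np.float64(157.6)]
t15 [np.float64(-61.8), np.float64(53.8), np.float64(171.8)]
[np.float64(-74.7), np.float64(40.9), np.float64(158.6)]
```

Emit:
{"op": "arm_command", "data": {
  "motion": [
    {"x": 0,"y": -0.0012,"z": 0,"roll": 0,"fingers": 0},
    {"x": 0,"y": -0.0012,"z": 0,"roll": 0,"fingers": 0},
    {"x": 0,"y": -0.0012,"z": 0,"roll": 0,"fingers": 0},
    {"x": 0,"y": -0.0012,"z": 0,"roll": 0,"fingers": 0},
    {"x": 0,"y": -0.0012,"z": 0,"roll": 0,"fingers": 0},
    {"x": 0,"y": -0.0012,"z": 0,"roll": 0,"fingers": 0},
    {"x": 0,"y": -0.0012,"z": 0,"roll": 0,"fingers": 0},
    {"x": 0,"y": -0.0012,"z": 0,"roll": 0,"fingers": 0},
    {"x": 0,"y": -0.0012,"z": 0,"roll": 0,"fingers": 0},
    {"x": 0,"y": -0.0012,"z": 0,"roll": 0,"fingers": 0}
  ]
}}

```text
clock: 21.27
eef_pos: [0.5155, -0.1831, 0.0465]
tool_rot: [0.694, 0.186, -0.663, 0.211]
ft_force: [0.1, -0.1, 0.3]
grip_width: 0.0001
```

```bash
python3 -c "
import h;from h import *
yz();print(top_dots()[0]);print(top_dots()[0])
"
```

```text
t 21.267 p [ 0.5155 -0.1831  0.0465] xax [ 0.052 -0.021 -0.998] yax [ 0.538 -0.842  0.046] zax [-0.842 -0.539 -0.033] F [ 0.1 -0.1  0.3] w 8.502684066577648e-05 j [-0.34  0.44 -0.22  0.85 -0.    2.23]
yc,zc [0.0518 0.102 ]
[np.float64(-68.0), np.float64(47.4), np.float64(166.3)]
[np.float64(-68.0), np.float64(47.4), np.float64(165.0)]
```

Emit:
{"op": "arm_command", "data": {
  "motion": [
    {"x": 0,"y": -0.0012,"z": 0,"roll": 0,"fingers": 0},
    {"x": 0,"y": -0.0012,"z": 0,"roll": 0,"fingers": 0},
    {"x": 0,"y": -0.0012,"z": 0,"roll": 0,"fingers": 0},
    {"x": 0,"y": -0.0012,"z": 0,"roll": 0,"fingers": 0},
    {"x": 0,"y": -0.0012,"z": 0,"roll": 0,"fingers": 0},
    {"x": 0,"y": -0.0012,"z": 0,"roll": 0,"fingers": 0},
    {"x": 0,"y": -0.0012,"z": 0,"roll": 0,"fingers": 0},
    {"x": 0,"y": -0.0012,"z": 0,"roll": 0,"fingers": 0},
    {"x": 0,"y": -0.0012,"z": 0,"roll": 0,"fingers": 0},
    {"x": 0,"y": -0.0012,"z": 0,"roll": 0,"fingers": 0},
    {"x": 0,"y": -0.0012,"z": 0,"roll": 0,"fingers": 0},
    {"x": 0,"y": -0.0012,"z": 0,"roll": 0,"fingers": 0},
    {"x": 0,"y": -0.0012,"z": 0,"roll": 0,"fingers": 0},
    {"x": 0,"y": -0.0012,"z": 0,"roll": 0,"fingers": 0},
    {"x": 0,"y": -0.0012,"z": 0,"roll": 0,"fingers": 0},
    {"x": 0,"y": -0.0012,"z": 0,"roll": 0,"fingers": 0},
    {"x": 0,"y": -0.0012,"z": 0,"roll": 0,"fingers": 0},
    {"x": 0,"y": -0.0012,"z": 0,"roll": 0,"fingers": 0}
  ]
}}

```text
clock: 22.87
eef_pos: [0.5028, -0.1631, 0.0456]
tool_rot: [0.694, 0.186, -0.663, 0.211]
ft_force: [-0.4, -0.7, 0.1]
grip_width: 0.0
```

```bash
python3 -c "
import h;from h import *
yz();print(top_dots()[0]);d,c=top_dots();print(d)
cv2.imwrite('pics/t16.png',c['frame'][170:290,215:350,::-1].repeat(5,0).repeat(5,1))
"
```

```text
t 22.867 p [ 0.5028 -0.1631  0.0456] xax [ 0.053 -0.021 -0.998] yax [ 0.538 -0.842  0.046] zax [-0.842 -0.539 -0.033] F [-0.4 -0.7  0.1] w 2.734068346503152e-06 j [-0.31  0.41 -0.27  0.83 -0.    2.26]
yc,zc [0.0282 0.1019]
[np.float64(-79.3), np.float64(37.0), np.float64(155.0)]
[np.float64(-80.4), np.float64(37.0), np.float64(152.9)]
```

View pics/t16.png

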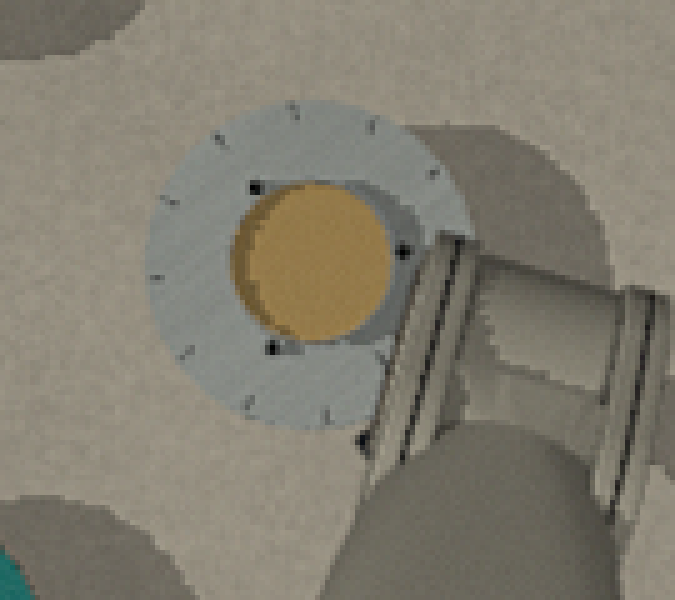

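Emit:
{"op": "arm_command", "data": {
  "motion": [
    {"x": 0,"y": -0.0012,"z": 0,"roll": 0,"fingers": 0},
    {"x": 0,"y": -0.0012,"z": 0,"roll": 0,"fingers": 0},
    {"x": 0,"y": -0.0012,"z": 0,"roll": 0,"fingers": 0},
    {"x": 0,"y": -0.0012,"z": 0,"roll": 0,"fingers": 0},
    {"x": 0,"y": -0.0012,"z": 0,"roll": 0,"fingers": 0},
    {"x": 0,"y": -0.0012,"z": 0,"roll": 0,"fingers": 0},
    {"x": 0,"y": -0.0012,"z": 0,"roll": 0,"fingers": 0},
    {"x": 0,"y": -0.0012,"z": 0,"roll": 0,"fingers": 0},
    {"x": 0,"y": -0.0008,"z": 0,"roll": 0,"fingers": 0},
    {"x": 0,"y": -0.0008,"z": 0,"roll": 0,"fingers": 0},
    {"x": 0,"y": -0.0008,"z": 0,"roll": 0,"fingers": 0},
    {"x": 0,"y": -0.0008,"z": 0,"roll": 0,"fingers": 0},
    {"x": 0,"y": 0,"z": 0,"roll": 0,"fingers": 0},
    {"x": 0,"y": 0,"z": 0,"roll": 0,"fingers": 0}
  ]
}}

```text
clock: 24.13
eef_pos: [0.4952, -0.1511, 0.045]
tool_rot: [0.694, 0.186, -0.663, 0.211]
ft_force: [-0.7, -0.2, 0.3]
grip_width: -0.0001
```

```bash
python3 -c "
import h;from h import *
yz();print(top_dots()[0]);print(top_dots()[0]);d,c=top_dots();print(d)
c=camera('scene');cv2.imwrite('pics/s17.png',c['frame'][180:280,210:330,::-1].repeat(6,0).repeat(6,1))
"
```

```text
t 24.133 p [ 0.4952 -0.1511  0.045 ] xax [ 0.053 -0.021 -0.998] yax [ 0.538 -0.842  0.046] zax [-0.841 -0.539 -0.033] F [-0.7 -0.2  0.3] w -8.462991520183602e-05 j [-0.29  0.4  -0.3   0.81 -0.    2.28]
yc,zc [0.0139 0.1018]
[np.float64(-123.6), np.float64(-113.2), np.float64(-102.2), np.float64(-90.4), np.float64(29.0), np.float64(145.8)]
[np.float64(-123.6), np.float64(-113.2), np.float64(-102.2), np.float64(-90.5), np.float64(29.0), np.float64(145.1)]
[np.float64(-123.6), np.float64(-113.2), np.float64(-102.2), np.float64(-90.4), np.float64(29.0), np.float64(143.5)]
```

View pics/s17.png

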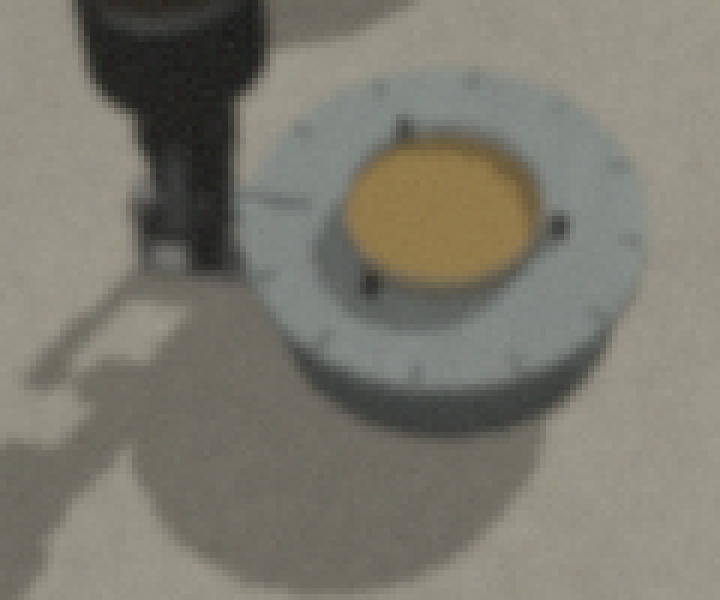

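Emit:
{"op": "arm_command", "data": {
  "motion": [
    {"x": 0,"y": -0.0008,"z": 0,"roll": 0,"fingers": 0},
    {"x": 0,"y": -0.0008,"z": 0,"roll": 0,"fingers": 0},
    {"x": 0,"y": -0.0008,"z": 0,"roll": 0,"fingers": 0},
    {"x": 0,"y": -0.0008,"z": 0,"roll": 0,"fingers": 0},
    {"x": 0,"y": -0.0008,"z": 0,"roll": 0,"fingers": 0},
    {"x": 0,"y": -0.0008,"z": 0,"roll": 0,"fingers": 0},
    {"x": 0,"y": 0,"z": 0,"roll": 0,"fingers": 0},
    {"x": 0,"y": 0,"z": 0,"roll": 0,"fingers": 0},
    {"x": 0,"y": 0,"z": 0,"roll": 0,"fingers": 0}
  ]
}}

```text
clock: 25.08
eef_pos: [0.4923, -0.1467, 0.0447]
tool_rot: [0.694, 0.186, -0.663, 0.211]
ft_force: [-0.8, -0.1, 0.2]
grip_width: -0.0001
```

```bash
python3 -c "
import h;from h import *
yz();print(top_dots()[0]);d,c=top_dots();print(d)
c=camera('scene');cv2.imwrite('pics/s18.png',c['frame'][180:280,210:330,::-1].repeat(6,0).repeat(6,1))
"
```

```text
t 25.083 p [ 0.4923 -0.1467  0.0447] xax [ 0.053 -0.021 -0.998] yax [ 0.538 -0.842  0.046] zax [-0.842 -0.539 -0.033] F [-0.8 -0.1  0.2] w -0.0001341037981431753 j [-0.29  0.39 -0.32  0.81 -0.01  2.29]
yc,zc [0.0087 0.1019]
[np.float64(-136.2), np.float64(-125.5), np.float64(-114.2), np.float64(-97.8), np.float64(25.1), np.float64(141.1)]
[np.float64(-135.4), np.float64(-125.5), np.float64(-114.2), np.float64(-98.0), np.float64(23.8), np.float64(141.1)]
```

Emit:
{"op": "arm_command", "data": {
  "motion": [
    {"x": 0,"y": 0.004,"z": 0,"roll": 0,"fingers": 0},
    {"x": 0,"y": 0.01,"z": 0.002,"roll": 0,"fingers": 0},
    {"x": 0,"y": 0.02,"z": 0.005,"roll": 0,"fingers": 0},
    {"x": 0,"y": 0.025,"z": 0.005,"roll": 0,"fingers": 0},
    {"x": -0.01,"y": 0.02,"z": 0,"roll": 0,"fingers": 0},
    {"x": -0.03,"y": 0,"z": 0,"roll": 0,"fingers": 0},
    {"x": -0.035,"y": 0,"z": 0,"roll": 0,"fingers": 0},
    {"x": -0.035,"y": 0,"z": 0,"roll": 0,"fingers": 0},
    {"x": -0.03,"y": 0.025,"z": 0,"roll": 0,"fingers": 0},
    {"x": 0,"y": 0.035,"z": 0,"roll": 0,"fingers": 0},
    {"x": 0,"y": 0.035,"z": 0,"roll": 0,"fingers": 0},
    {"x": 0,"y": 0.02,"z": 0,"roll": 0,"fingers": 0},
    {"x": 0,"y": 0,"z": 0,"roll": 0,"fingers": 0},
    {"x": 0,"y": 0,"z": 0,"roll": 0,"fingers": 0}
  ]
}}

```text
clock: 26.4
eef_pos: [0.5827, -0.3316, 0.199]
tool_rot: [0.694, 0.184, -0.664, 0.211]
ft_force: [0.4, 0.2, -0.3]
grip_width: 0.0
```

```bash
python3 -c "
import h;from h import *
yz();print(top_dots()[0]);d,c=top_dots();print(d,ang2(c,-152,15))
cv2.imwrite('pics/t19.png',c['frame'][170:290,215:350,::-1].repeat(5,0).repeat(5,1))
c=camera('scene');print(ang2(c,-152,15));cv2.imwrite('pics/s19.png',c['frame'][180:280,210:330,::-1].repeat(6,0).repeat(6,1))
"
```

```text
t 26.4 p [ 0.5827 -0.3316  0.199 ] xax [ 0.052 -0.026 -0.998] yax [ 0.536 -0.843  0.049] zax [-0.843 -0.537 -0.03 ] F [ 0.4  0.2 -0.3] w 4.447879661864365e-05 j [-0.52  0.55  0.39  1.35  0.    2.06]
yc,zc [0.2132 0.125 ]
[np.float64(-92.7), np.float64(23.8), np.float64(141.1)]
[np.float64(-92.7), np.float64(24.5), np.float64(141.1)] (np.float64(-157.303750771232), np.float32(7.8739557))
(np.float64(-155.2548812979649), np.float32(8.441749))
```

View pics/t19.png

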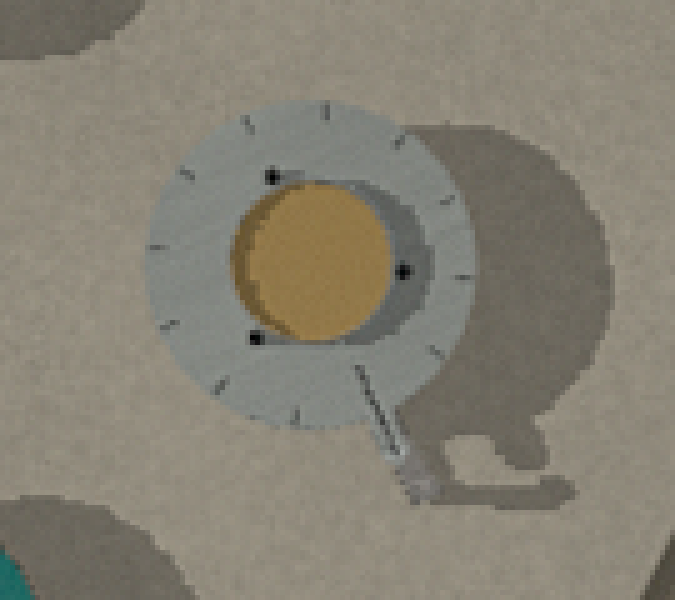

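View pics/s19.png

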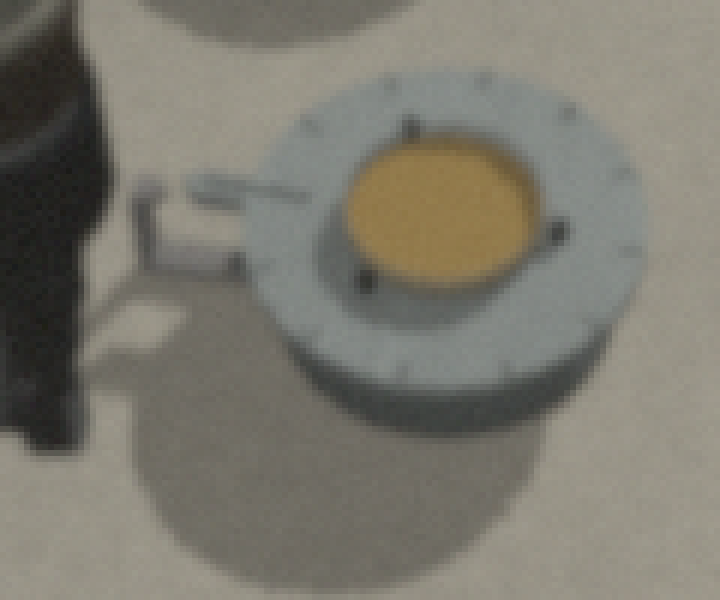

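```bash
python3 -c "
from h import *
s=camera('scene');t=camera('top')
R=lambda c,u,z:np.round(ray(c,u,z)[:2],4)
f=lambda p:np.degrees(np.arctan2(p[1]-C[1],p[0]-C[0])).round(1)
for n,u in dict(tip=(188,185),line1=(305,196),post=(148,190),nub=(162,188)).items():
    p=R(s,(210+u[0]/6-.4,180+u[1]/6-.4),.057);print(n,p,f(p),np.hypot(*(p-C)).round(4))
for n,u in dict(l1=(360,368),l2=(398,450),tip=(405,468),post=(425,490),postL=(410,500),postR=(438,488)).items():
    p=R(t,(215+u[0]/5-.4,170+u[1]/5-.4),.06);print('T',n,p,f(p),np.hypot(*(p-C)).round(4))
"
```

```text
tip [ 0.4679 -0.1318] -155.9 0.1157
line1 [ 0.5149 -0.1074] -158.7 0.0629
post [ 0.4549 -0.1441] -153.3 0.1327
nub [ 0.4593 -0.1397] -154.2 0.1268
T l1 [ 0.5159 -0.109 ] -157.0 0.0626
T l2 [ 0.4715 -0.1279] -157.0 0.1108
T tip [ 0.4619 -0.1313] -157.2 0.121
T post [ 0.4499 -0.1416] -155.2 0.1362
T postL [ 0.4449 -0.1334] -159.2 0.1376
T postR [ 0.4508 -0.1486] -152.4 0.1384
```

```bash
python3 -c "
from h import *
print(top_dots()[0]);c=camera('top');d=cv2.imread('pics/top0.png')
from workcell import job_done
print(job_done(),get_obs()['clock'])"
```

```text
[np.float64(-92.7), np.float64(24.5), np.float64(141.1)]
the job is handed in; nothing more can be done
the job is handed in; nothing more can be done
```

I flicked the index arm clockwise to about 2.6 rad/s. The wheel ran untouched for more than two and a half turns. I then braked it from above at about 1 rad/s, roughly 12 N on the force reading, and it stopped about 2° past the pointer.

**Deviation:** lifting the finger kicked the wheel back. It drifted counter-clockwise to about 28° short of the pointer and stopped there. I then pushed the index arm slowly (about 10–15 mm/s) with the fingertip back to the pointer and withdrew. So the final position comes from that push, not from the braking alone.

**Last checks before hand-in:**
- **Wheel:** at rest, with the mark positions the same in repeated top views taken after the hand left.
- **Alignment:** about 2° past the pointer, which I estimate as about 7 mm from tip to tip against the 13 mm allowed. The top view put the index arm at −157.2° and the pointer at −155.2°. The scene view put them at about −155.9° and −154.2°. The pictures are only good to about 1–2°.
- **Surroundings:** the plate still looked centred between its posts and the turntable looked unmoved in the pictures. I did not measure whether the bystanders had moved. The only contacts I intended were with the wheel and its index arm.
- **Hand:** clear of everything, about 0.2 m above the bench. The job was handed in at about 26.7 s.

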